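# Load the tea carousel with cartridges

## Robot

A 6-joint arm with a two-finger parallel gripper is mounted at the origin on the work surface. World frame = base frame: x ahead of the robot, y to its left, z up, the work surface at z = 0. Lengths are in m, angles in degrees, forces in N, time in s.
With the tool pointing down it reaches from about 0.35 to 0.875 m from the base axis. Payload 15.5 kg.
Tool frame: the origin (TCP) lies at the very end of the fingers, on their centre line; the grasp point (between the pads) lies 19 mm behind it; z points along the fingers, y is the line along which they close (so a half turn about z gives the same grasp; the last joint's range is limited). The gripper opens to 85 mm and grips with 20 to 120 N. Pads are 22 mm wide; open, the fingers measure 114 mm over their backs; the gripper's body (76 mm by 85 mm) begins 54 mm behind the grasp point. The pads swing forward as they close: fully open they stand 13 mm farther back than shut.
Start: joints at [61.507, 28.281, 77.091, -0, 74.628, -5.472], TCP at [0.244, 0.575, 0.201] pointing down, gripper open.
Joint ranges: [-166.48, 166.48], [-47.26, 123.95], [12.59, 153.08], [-70.14, 250.14], [6.76, 159.57], [-176.63, 176.63]. Speed limits (degrees/s): [108.29, 108.29, 147.25, 172.46, 172.46, 172.46].

## Interface

Orientations are given as [roll, pitch, yaw] about the fixed x, y, z axes, in that order (R = Rz(yaw) Ry(pitch) Rx(roll)).
In Python, from plant import manip gives the robot as it stands.
- The arm moves only by the tool drive_tool, never from a script. Its argument "deltas" is a list that holds one entry, the list of rows, each a list of 7 numbers: the turn, a rotation vector about the tool's x, y, z in degrees, then the shift along the tool's x, y, z in mm, then the finger opening in mm, from 0 to 85.4. In form: [[[rx, ry, rz, x, y, z, hand], ...]]. A call has exactly 10 rows; each row is the pose to reach, as a shift and turn from the pose commanded when the call began, along the tool's axes at that moment; what a row does not reach only later rows make up. A row lasts 1/12 s, in which the tool goes at most 41.7 mm and 7.16 degrees, less where a joint would pass 70% of its speed; a pose out of reach is approached as far as the arm can. A call with a gripper value outside its range is refused whole. The fingers move at their own pace and stop on an object; "force" is the grip in N (left out, the last holds). Time passes only in rows, so rows that repeat a pose let the fingers close, or fill a call up. It gives the time, the measured TCP pose, the force, the opening and the grip force at its end, in the units of the state.
- manip.sense(): the state, without advancing time (a new reading comes with each control period).
- manip.read_camera(name): name is "scene" or "side" or "wrist"; returns the picture (384x512x3 uint8, red, green, blue); there is no depth.
- manip.camera_model(name): a dict with "fov_y" (degrees; the focal length in pixels is half the picture's height over the tangent of half this angle, whatever the lens; pixels are square), "cx", "cy" (the principal point, pixels), "origin" and "rotation" of the camera in the world. Camera axes: x right, y up, looking along -z (the intrinsics and any distortion apply to the point x, -y, -z); pixel columns grow to the right and rows downward; lengths in m; the calibration is good to about 2 mm. A picture is of the moment at which its call begins: read the wrist's pose just before it. camera_model takes no time and is no camera call; for the wrist camera it gives the pose at the moment of the call.
- manip.finish_job(): hands the job in; it is judged then, once.
Trained networks look in the newest picture that a camera, given by its name, has taken for a name from the list of things; names that differ only in an ending like _2 or _b are one class to them, and where a whole thing is asked for, a point or a joint stands for the part that bears it (a point fixed in the world has none). Each returns a list of dicts, best first, with "confidence" (0 to 1); they miss things now and then, are a little off and sometimes report something else, mostly with a low value. They report only what shows in the picture. A call takes as long as a camera call. They do not tell look-alikes from the thing itself.
- manip.recognise(camera, label): "point" ([x, y, z] in m, in the coordinates of the camera as it stood for that picture, good to about 4 mm: the middle of the surface that is visible of it).
The state is a dict: "time": time; "qpos": joint angles; "joint_vel": joint speeds; "tau": joint torques, N m; "tool_pos": TCP position; "ee_rot": TCP orientation; "contact_force": force on the tool from outside, world axes, zero at the start; "wrist_torque": the same for the moment, N m; "grip_width": finger opening in m; "gripper_force": force on a finger pad.
Only numpy, scipy, OpenCV 4.12 (cv2) and the standard library are available. Lean on these libraries where they do the work, as an engineer would, in place of code of your own. Each camera call takes 0.05 s, during which the arm holds its last target. There are 200 camera calls.

## Task

Load every tea cartridge on the glass tray into its own socket of the carousel through the open window: press each one fully flush, then pull the red spring index ring up, turn it to the next notch to bring an empty socket to the window, and let the ring drop back in. Finish with an empty socket at the window and the ring down and locked in a notch; leave the teapot, glass and caddy alone.

Things in the scene. Friction and masses are not known exactly. Their poses are not given: they have to be found in the camera images.
- carousel_base: Fixed carousel; origin on the counter under its vertical axis. Black foot of radius 125 mm; a clear guard, top 54 mm above the counter, covers the turntable but for a window on the -x side (112 mm wide along y, from 40 mm off the axis outwards); guard posts at x -78 and 112, y +-112 mm; on the guard round the axis an aluminium crown, radius 35 mm, top 70 mm up, with six notches.
- window (a point): Centre of the window, fixed in carousel_base: 85 mm from the axis on its -x side, at the height of the socket rims (44 mm above the counter). The socket being loaded lies below it.
- turntable (a joint): Angle of the white turntable (rad, anticlockwise from above). One notch is 1.0472; at 0 socket0 is at the window. May be turned either way, up to 6.6 from 0. Locked (0.05 of play) while the index ring is down in a notch; with the ring up it turns freely together with the ring.
- index_ring (a joint): Lift of the spring index ring (m): 0 down and locked in a notch, stop at 0.016. Above 0.010 its cross pin clears the crown's teeth. The spring pulls down with about 5 N at 0 and 8 to 11 N when up. Let go between notches, it rests on the teeth at about 0.010, unlocked.
- ring_grip (a point): Centre of the red index ring: an upright flat ring with a filled middle, 37 mm across, 9 mm thick, on the turning axis, 100 mm above the counter when down (spans 81 to 119 mm). Its x axis lies in the ring's plane, its y axis is across the thickness: pinch it across y. It turns with the turntable; at turntable angle 0 its x is parallel to carousel_base x.
- tray: Fixed glass tray 180 x 180 mm on which the cartridges start; origin under its centre on the counter; the floor is 6 mm and the rim (5 mm wide) 11 mm above the counter.
- socket0 (a point): Centre of the floor of socket 0, 24 mm above the counter, 85 mm from the axis. Square recess 38 x 38 mm, 20 mm deep, two sides square to the radius, walls 6 mm. Sprung bars in its inner and outer walls hold a cartridge merely laid in about 12 mm proud; 5 to 12 N pushes it flush. Starts empty.
- socket1 (a point): Centre of the floor of socket 1, 24 mm above the counter, 85 mm from the axis. Square recess 38 x 38 mm, 20 mm deep, two sides square to the radius, walls 6 mm. Sprung bars in its inner and outer walls hold a cartridge merely laid in about 12 mm proud; 5 to 12 N pushes it flush. Starts empty. It lies 60 degrees anticlockwise of socket 0, seen from above.
- socket2 (a point): Centre of the floor of socket 2, 24 mm above the counter, 85 mm from the axis. Square recess 38 x 38 mm, 20 mm deep, two sides square to the radius, walls 6 mm. Sprung bars in its inner and outer walls hold a cartridge merely laid in about 12 mm proud; 5 to 12 N pushes it flush. Starts empty. It lies 120 degrees anticlockwise of socket 0, seen from above.
- socket3 (a point): Centre of the floor of socket 3, 24 mm above the counter, 85 mm from the axis. Square recess 38 x 38 mm, 20 mm deep, two sides square to the radius, walls 6 mm. Sprung bars in its inner and outer walls hold a cartridge merely laid in about 12 mm proud; 5 to 12 N pushes it flush. Starts empty. It lies 180 degrees anticlockwise of socket 0, seen from above.
- socket4 (a point): Centre of the floor of socket 4, 24 mm above the counter, 85 mm from the axis. Square recess 38 x 38 mm, 20 mm deep, two sides square to the radius, walls 6 mm. Sprung bars in its inner and outer walls hold a cartridge merely laid in about 12 mm proud; 5 to 12 N pushes it flush. Starts empty. It lies 240 degrees anticlockwise of socket 0, seen from above.
- socket5 (a point): Centre of the floor of socket 5, 24 mm above the counter, 85 mm from the axis. Square recess 38 x 38 mm, 20 mm deep, two sides square to the radius, walls 6 mm. Sprung bars in its inner and outer walls hold a cartridge merely laid in about 12 mm proud; 5 to 12 N pushes it flush. Starts empty. It lies 300 degrees anticlockwise of socket 0, seen from above.
- cartridge1: Loose green tea cartridge, a 36 x 36 x 20 mm block of 50 g with a foil square on top; origin at the centre of its underside, z up. It fits a socket in any of the four quarter turns. A cartridge in a socket is flush when its underside is on the socket floor. May be absent.
- cartridge2: Loose orange tea cartridge, a 36 x 36 x 20 mm block of 50 g with a foil square on top; origin at the centre of its underside, z up. It fits a socket in any of the four quarter turns. A cartridge in a socket is flush when its underside is on the socket floor. May be absent.
- cartridge3: Loose blue tea cartridge, a 36 x 36 x 20 mm block of 50 g with a foil square on top; origin at the centre of its underside, z up. It fits a socket in any of the four quarter turns. A cartridge in a socket is flush when its underside is on the socket floor. May be absent.
- cartridge4: Loose yellow tea cartridge, a 36 x 36 x 20 mm block of 50 g with a foil square on top; origin at the centre of its underside, z up. It fits a socket in any of the four quarter turns. A cartridge in a socket is flush when its underside is on the socket floor. May be absent.
- teapot: Loose white ceramic teapot, 120 mm high, body radius 66 mm, spout reaching 109 mm along its x and handle 98 mm along -x; origin under its centre. Leave alone.
- glass1: Loose tulip tea glass, 90 mm high, 28 mm radius at the rim; origin under its centre. Leave alone.
- caddy: Loose red plastic tea caddy with a twist cap, radius 42 mm, 122 mm high; origin under its centre. Leave alone.
Not all that is in view belongs to the job. What is shaped like the cartridge2 but black, brown or turquoise is not meant.

How it is judged:
By the outcome, as a careful person would: the job done as asked, in the order asked, and still so for the second after the job is handed in, with the robot touching nothing.
Of cartridge1, cartridge2, cartridge3, cartridge4 only 3 to 4 are there at a start; the rules pass over those that are not, and their reading is None.
At some moment in a run one of cartridge1, cartridge2, cartridge3, cartridge4 may be knocked a few centimetres aside while the robot is not near it.
Once in a run the grip may slacken for a moment while it holds something.
It also fails if it takes over 210 s, if anything falls off the work surface, if the arm or the gripper's body presses on something with over 40 N, if the wrist force passes 120 N, or if a joint passes its speed limit or range.

## Working session

There is one attempt and no reset: what is moved stays moved. The work goes in short steps, Python scripts to look and compute and a tool call to move; the robot and the scene stay as the last step left them, time stands still between calls to the robot, and variables do not carry over. Pictures are saved under pics/ and viewed, at most 14 in all, crops included, and the job is handed in when it is done.

Besides the shell and the picture viewer there is one more tool, called after "Emit:" as a command line: name --argument value ..., lists and objects as JSON in quotes. drive_tool: Moves the arm, as the interface text tells. Its arguments: {"type":"object","properties":{"deltas":{"type":"array","items":{"type":"array","items":{"type":"array","items":{"type":"number"}}}},"force":{"type":"number"}},"required":["deltas"]}

```bash
mkdir -p pics; ls; cat > h.py <<'E'
import numpy as np, cv2
from scipy.spatial.transform import Rotation as R
from plant import manip
def shot(cam,name):
    m=manip.camera_model(cam); im=manip.read_camera(cam)
    cv2.imwrite(f'pics/{name}.png',cv2.cvtColor(im,cv2.COLOR_RGB2BGR)); return im,m
def rec(cam,label,m,n=4):
    out=[]
    for d in manip.recognise(cam,label)[:n]:
        out.append((round(d['confidence'],2),(np.array(m['origin'])+np.array(m['rotation'])@np.array(d['point'])).round(4)))
    return out
def proj(m,p,h=384):
    c=np.array(m['rotation']).T@(np.array(p)-m['origin']); f=h/2/np.tan(np.radians(m['fov_y'])/2)
    return m['cx']+f*c[0]/-c[2], m['cy']-f*c[1]/-c[2]
def unproj(m,u,v,z,h=384):
    f=h/2/np.tan(np.radians(m['fov_y'])/2)
    d=np.array(m['rotation'])@np.array([(u-m['cx'])/f,-(v-m['cy'])/f,-1]); o=np.array(m['origin'])
    return o+d*(z-o[2])/d[2]
E
python3 - <<'E'
from h import *
for c in ['scene','side']:
    im,m=shot(c,c+'0'); print({k:np.round(v,4).tolist() if k!='x' else 0 for k,v in m.items() if not isinstance(v,str)})
    for l in ['carousel_base','ring_grip','tray','cartridge1','cartridge2','cartridge3','cartridge4','teapot','glass1','caddy','socket0']:
        print(c,l,rec(c,l,m))
s=manip.sense(); print(s)
E
```

```text
pics
{'fov_y': 48.4881, 'cx': 248.4349, 'cy': 194.7628, 'origin': [1.255, -0.3239, 0.8105], 'rotation': [47.8739, 0.2578, 66.4676]}
scene carousel_base [(0.8, array([-64.9747, -66.5536, -65.4192]))]
scene ring_grip [(0.71, array([-65.724 , -67.3029, -66.1685]))]
scene tray [(0.65, array([-83.761 , -85.3399, -84.2055]))]
scene cartridge1 [(0.74, array([-73.2514, -74.8303, -73.6958])), (0.68, array([-79.9938, -81.5727, -80.4383])), (0.63, array([-84.333 , -85.9119, -84.7774])), (0.56, array([-87.9528, -89.5317, -88.3973]))]
scene cartridge2 [(0.74, array([-73.2514, -74.8303, -73.6958])), (0.68, array([-79.9938, -81.5727, -80.4383])), (0.63, array([-84.333 , -85.9119, -84.7774])), (0.56, array([-87.9528, -89.5317, -88.3973]))]
scene cartridge3 [(0.74, array([-73.2514, -74.8303, -73.6958])), (0.68, array([-79.9938, -81.5727, -80.4383])), (0.63, array([-84.333 , -85.9119, -84.7774])), (0.56, array([-87.9528, -89.5317, -88.3973]))]
scene cartridge4 [(0.74, array([-73.2514, -74.8303, -73.6958])), (0.68, array([-79.9938, -81.5727, -80.4383])), (0.63, array([-84.333 , -85.9119, -84.7774])), (
[... 1719 characters left out ...]
23, 34.1862]))]
{'time': 1.2, 'qpos': array([ 6.15056891e+01,  2.82822693e+01,  7.70917214e+01,  9.19059749e-04,
        7.46288334e+01, -5.47327156e+00]), 'joint_vel': array([ 0.0114139 ,  0.01444694,  0.03145821, -0.02472209,  0.01535373,
        0.03991806]), 'tau': array([-3.69824149e-03, -8.82049942e+01, -3.84264386e+01, -4.31202043e-04,
        1.09724766e-03, -5.00897329e-05]), 'tool_pos': array([0.24442108, 0.57521495, 0.20126384]), 'ee_rot': array([-1.79997273e+02, -1.15149231e-03,  1.56978717e+02]), 'contact_force': array([-0.28760332, -1.21283526,  0.42084549]), 'wrist_torque': array([ 0.03777229, -0.0027819 ,  0.03875554]), 'gripper_force': 0.0, 'grip_width': 0.08521058931570187}
```

```bash
sed -i "s/m=manip.camera_model(cam); im/m=cm(cam); im/" h.py; cat >> h.py <<'E'
def cm(cam):
    m=dict(manip.camera_model(cam)); m['rotation']=R.from_euler('xyz',m['rotation'],degrees=True).as_matrix(); return m
E
python3 - <<'E'
from h import *
print(manip.camera_model('scene').keys(), manip.camera_model('wrist'))
for c in ['scene','side']:
    im,m=shot(c,c+'0'); 
    for l in ['carousel_base','ring_grip','tray','cartridge1','teapot','glass1','caddy','socket0']:
        for x in rec(c,l,m,7): print(c,l,x,np.round(proj(m,x[1])))
E
```

```text
dict_keys(['fov_y', 'cx', 'cy', 'origin', 'rotation']) {'fov_y': 69.06562941754976, 'cx': 254.25761879424763, 'cy': 193.78860532621442, 'origin': array([0.17746605, 0.6031139 , 0.37368316]), 'rotation': array([-1.67377355e+01,  1.82056368e-02,  6.69467262e+01])}
scene carousel_base (0.87, array([ 0.6226, -0.0028,  0.0576])) [267. 229.]
scene carousel_base (0.46, array([ 0.6797, -0.2238,  0.0615])) [186. 276.]
scene tray (0.96, array([ 0.4872, -0.3264,  0.0062])) [126. 245.]
scene cartridge1 (0.76, array([ 0.6653, -0.4175,  0.0252])) [ 98. 311.]
scene cartridge1 (0.75, array([ 0.447 , -0.276 ,  0.0292])) [141. 222.]
scene cartridge1 (0.71, array([ 0.3616, -0.1854,  0.0209])) [167. 195.]
scene cartridge1 (0.66, array([ 0.53  , -0.3638,  0.0277])) [112. 257.]
scene cartridge1 (0.59, array([ 0.5202, -0.2824,  0.0251])) [145. 244.]
scene cartridge1 (0.53, array([ 0.4461, -0.3631,  0.03  ])) [106. 232.]
scene cartridge1 (0.5, array([ 0.6476, -0.3342,  0.0183])) [136. 293.]
scene teapot (0.63, array([0.4956, 0.3158, 0.078 ])) [351. 161.]
scene teapot (0.42, array([0.5692, 0.0041, 0.0329])) 
[... 1019 characters left out ...]
48])) [296. 295.]
side cartridge1 (0.72, array([ 0.4377, -0.3701,  0.0274])) [292. 338.]
side cartridge1 (0.69, array([ 0.6367, -0.3409,  0.0229])) [355. 286.]
side cartridge1 (0.66, array([ 0.5132, -0.3694,  0.0247])) [320. 321.]
side cartridge1 (0.56, array([ 0.3422, -0.1912,  0.0175])) [210. 297.]
side cartridge1 (0.25, array([ 0.5164, -0.0074,  0.0298])) [236. 212.]
side teapot (0.89, array([0.4541, 0.2995, 0.0721])) [165. 145.]
side glass1 (0.93, array([ 0.666 , -0.2301,  0.0599])) [336. 238.]
side caddy (0.85, array([0.6521, 0.203 , 0.0854])) [240. 138.]
side caddy (0.72, array([ 0.5159, -0.0053,  0.0213])) [236. 214.]
side socket0 (0.97, array([ 0.5152, -0.0067,  0.0214])) [236. 214.]
```

View pics/scene0.png

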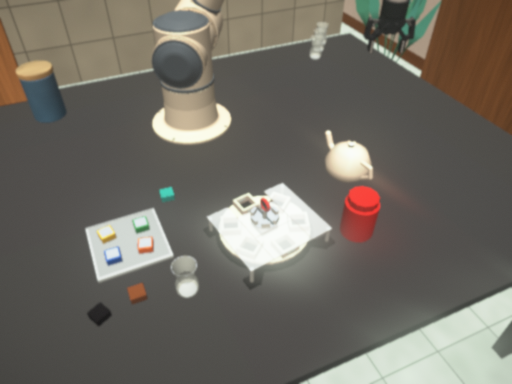

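View pics/side0.png

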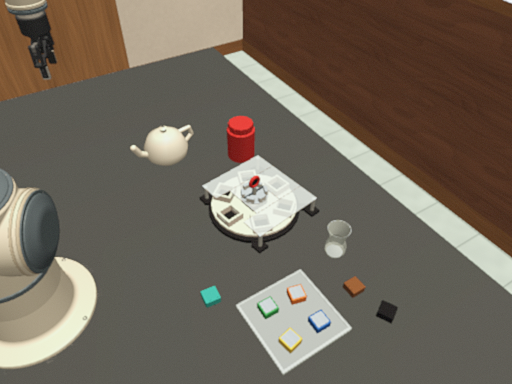

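Emit:
drive_tool --deltas '[[[0, 0, 0, -36, -48, -2, 85], [0, 0, 0, -72, -96, -4, 85], [0, 0, 0, -100, -130, -6, 85], [0, 0, 0, -120, -160, -8, 85], [0, 0, 0, -140, -190, -10, 85], [0, 0, 0, -160, -215, -10, 85], [0, 0, 0, -180, -240, -10, 85], [0, 0, 0, -180, -240, -10, 85], [0, 0, 0, -180, -240, -10, 85], [0, 0, 0, -180, -240, -10, 85]]]'

```text
time: 2.93
tool_pos: [0.3166, 0.284, 0.2116]
ee_rot: [180.0, 0.0, 156.9]
contact_force: [-0.0, 0.6, -0.5]
grip_width: 0.0851
gripper_force: 0.0
```

Emit:
drive_tool --deltas '[[[0, 0, 0, -24, -32, -2, 85], [0, 0, 0, -48, -64, -4, 85], [0, 0, 0, -72, -96, -6, 85], [0, 0, 0, -96, -128, -8, 85], [0, 0, 0, -120, -160, -10, 85], [0, 0, 0, -144, -192, -10, 85], [0, 0, 0, -168, -224, -10, 85], [0, 0, 0, -180, -240, -10, 85], [0, 0, 0, -180, -240, -10, 85], [0, 0, 0, -180, -240, -10, 85]]]'

```text
time: 3.77
tool_pos: [0.3888, -0.0072, 0.2212]
ee_rot: [180.0, -0.0, 156.9]
contact_force: [1.0, 0.9, 0.4]
grip_width: 0.0852
gripper_force: 0.0
```

Emit:
drive_tool --deltas '[[[0, 0, 0, -24, -32, -2, 85], [0, 0, 0, -48, -64, -4, 85], [0, 0, 0, -72, -96, -6, 85], [0, 0, 0, -96, -128, -8, 85], [0, 0, 0, -120, -160, -10, 85], [0, 0, 0, -144, -192, -10, 85], [0, 0, 0, -168, -224, -10, 85], [0, 0, 0, -180, -240, -10, 85], [0, 0, 0, -180, -240, -10, 85], [0, 0, 0, -180, -240, -10, 85]]]'

```text
time: 4.6
tool_pos: [0.4609, -0.2975, 0.2307]
ee_rot: [180.0, -0.0, 157.0]
contact_force: [-0.3, 1.1, -0.5]
grip_width: 0.0847
gripper_force: 0.0
```

```bash
python3 - <<'E'
from h import *
s=manip.sense(); print(s['time'],s['tool_pos'],s['ee_rot'],s['qpos'])
im,m=shot('wrist','w1')
for l in ['tray','cartridge1']:
    for x in rec('wrist',l,m,7): print(l,x,np.round(proj(m,x[1])))
E
```

```text
4.6 [ 0.46088071 -0.29754023  0.23067405] [ 1.79963914e+02 -4.99392860e-02  1.57021487e+02] [-3.90969893e+01  2.04916232e+01  8.55721404e+01  2.16421328e-02
  7.39942320e+01 -1.06124438e+02]
tray (0.97, array([ 0.4706, -0.3207,  0.009 ])) [243. 175.]
tray (0.5, array([ 0.5108, -0.3627,  0.0263])) [227. 214.]
cartridge1 (0.96, array([ 0.3498, -0.1917,  0.0188])) [298.  50.]
cartridge1 (0.82, array([ 0.5154, -0.3635,  0.0239])) [228. 217.]
cartridge1 (0.78, array([ 0.6542, -0.417 ,  0.0196])) [233. 301.]
cartridge1 (0.73, array([ 0.4398, -0.3652,  0.023 ])) [204. 170.]
cartridge1 (0.61, array([ 0.6382, -0.3344,  0.017 ])) [277. 275.]
cartridge1 (0.59, array([ 0.5101, -0.2826,  0.0262])) [278. 193.]
```

View pics/w1.png

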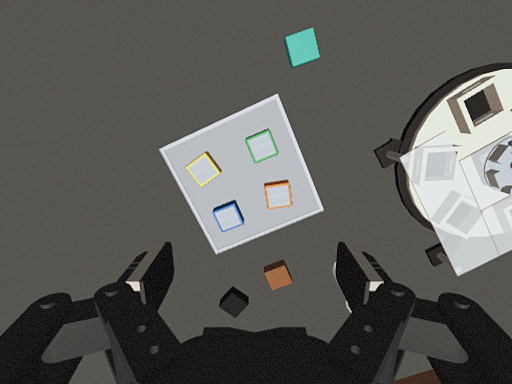

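Emit:
drive_tool --deltas '[[[0, 0, 0, 2, 32, 0, 60], [0, 0, 0, 4, 64, 0, 60], [0, 0, 0, 6, 96, 0, 60], [0, 0, 0, 8, 128, 0, 60], [0, 0, 0, 10, 160, 0, 60], [0, 0, 0, 12, 200, 0, 60], [0, 0, 0, 14, 240, 0, 60], [0, 0, 0, 16, 280, 0, 60], [0, 0, 0, 16, 315, 0, 60], [0, 0, 0, 16, 315, 0, 60]]]'

```text
time: 5.58
tool_pos: [0.5693, 0.0043, 0.2315]
ee_rot: [179.9, 0.0, 157.3]
contact_force: [-0.7, 0.1, -0.4]
grip_width: 0.0602
gripper_force: 0.0
```

```bash
cat >> h.py <<'E'
HUE={'green':(45,85),'orange':(4,17),'blue':(105,125),'yellow':(20,35)}
def carts(im,m,z=0.026,lo=None,names=HUE):
    hsv=cv2.cvtColor(im,cv2.COLOR_RGB2HSV); res={}
    for n in names:
        a,b=HUE[n]
        mk=cv2.inRange(hsv,(a,110,60),(b,255,255))
        cs,_=cv2.findContours(mk,cv2.RETR_EXTERNAL,cv2.CHAIN_APPROX_NONE)
        for c in cs:
            if len(c)<20: continue
            h=cv2.convexHull(c)
            if cv2.contourArea(h)<150: continue
            P=np.array([unproj(m,u,v,z)[:2] for u,v in h[:,0].astype(float)],np.float32)
            (cx,cy),(w,l),an=cv2.minAreaRect(P*1000)
            # foil inside
            fm=np.zeros(mk.shape,np.uint8); cv2.fillConvexPoly(fm,h,255); fm=cv2.erode(fm&~mk,np.ones((2,2)))
            fc=max(cv2.findContours(fm,cv2.RETR_EXTERNAL,cv2.CHAIN_APPROX_NONE)[0],key=cv2.contourArea,default=None)
            foil=None
            if fc is not None and cv2.contourArea(fc)>60:
                Q=np.array([unproj(m,u,v,z)[:2] for u,v in fc[:,0].astype(float)],np.float32)
                f=cv2.minAreaRect(Q*1000); foil=(np.round(f[0],1),np.round(f[1],1),round(f[2]%90,1))
            uv=h[:,0].mean(0).round()
            print(n,uv,'hull',round(cx,1),round(cy,1),round(w,1),round(l,1),round(an%90,1),'foil',foil)
E
python3 - <<'E'
from h import *
s=manip.sense(); print(s['time'],s['tool_pos'],s['ee_rot'],s['qpos'])
im,m=shot('wrist','w2')
np.save('m2.npy',m)
for l in ['ring_grip','carousel_base','socket0']:
    for x in rec('wrist',l,m,7): print(l,x,np.round(proj(m,x[1])))
m1=dict(m); 
# pose of w1: rebuild from tool delta
im1=cv2.cvtColor(cv2.imread('pics/w1.png'),cv2.COLOR_BGR2RGB)
T=R.from_euler('xyz',s['ee_rot'],degrees=True); T1=R.from_euler('xyz',[179.9639,-.0499,157.0215],degrees=True)
m1['origin']=np.array([.46088,-.29754,.23067])+T1.apply(T.inv().apply(m['origin']-s['tool_pos']))
m1['rotation']=T1.as_matrix()@T.as_matrix().T@m['rotation']
carts(im1,m1)
E
```

```text
5.5833 [0.56928579 0.00426812 0.23154153] [1.79892570e+02 2.19828252e-02 1.57293228e+02] [ -5.64183351  22.10352435  82.78304601   0.09961609  75.06091031
 -72.96071791]
ring_grip (0.58, array([0.5745, 0.0063, 0.1075])) [258. 183.]
carousel_base (0.87, array([0.5756, 0.0128, 0.0528])) [263. 171.]
carousel_base (0.62, array([0.5139, 0.0033, 0.0228])) [238. 127.]
socket0 (0.78, array([5.149e-01, 5.000e-04, 2.470e-02])) [236. 129.]
green [264. 144.] hull 440.2 -279.0 34.1 35.0 89.2 foil (array([ 441.8, -278.8]), array([29.3, 29.7]), 89.9)
green [299.  48.] hull 349.3 -188.2 37.3 35.9 84.8 foil None
orange [422. 377.] hull 919.0 -180.4 83.3 29.7 67.0 foil None
orange [280. 276.] hull 635.9 -332.9 37.2 35.1 0.7 foil None
orange [278. 195.] hull 511.9 -283.7 34.9 38.8 75.9 foil (array([ 514.7, -284. ]), array([29.2, 29.8]), 75.8)
blue [227. 215.] hull 514.3 -362.2 37.1 37.6 89.6 foil (array([ 517.8, -363.6]), array([28.8, 28.7]), 89.2)
yellow [203. 167.] hull 438.1 -364.6 34.9 37.8 12.1 foil (array([ 439.6, -366.1]), array([29.5, 28.9]), 12.4)
```

View pics/w2.png

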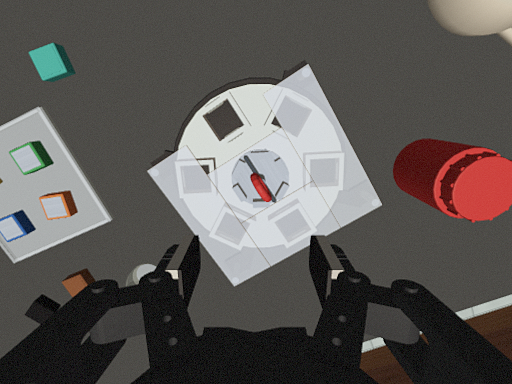

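```bash
python3 - <<'E'
from h import *
m=np.load('m2.npy',allow_pickle=True).item()
im=cv2.cvtColor(cv2.imread('pics/w2.png'),cv2.COLOR_BGR2RGB)
C=[unproj(m,*p,0.054)[:2] for p in [(308,64),(382,205),(235,286),(148,170)]]
for a,b in zip(C,C[1:]+C[:1]): d=b-a; print(a.round(4),np.linalg.norm(d).round(4),np.degrees(np.arctan2(d[1],d[0])).round(1))
print('crown',unproj(m,260,178,0.07)[:2],'sock rim',unproj(m,223,119,0.044)[:2])
hsv=cv2.cvtColor(im,cv2.COLOR_RGB2HSV)
mk=cv2.inRange(hsv,(0,150,50),(6,255,255))|cv2.inRange(hsv,(172,150,50),(180,255,255)); mk[:,:200]=0; mk[:,320:]=0
mk[:130]=0; mk[230:]=0
p=cv2.findNonZero(mk)[:,0]; P=np.array([unproj(m,u,v,.112)[:2] for u,v in p]); c,w,vt=cv2.PCACompute2(P,None)
print('ring',len(p),p.mean(0),c,w.T,np.degrees(np.arctan2(vt[0,1] if False else w[0,1],w[0,0])))
cv2.imwrite('pics/w2c.png',cv2.resize(cv2.cvtColor(im[50:300,130:400],cv2.COLOR_RGB2BGR),None,fx=2.2,fy=2.2,interpolation=cv2.INTER_CUBIC))
E
```

```text
[0.4796 0.1084] 0.2024 9.4
[0.6793 0.1416] 0.2334 -80.5
[ 0.7177 -0.0887] 0.2027 -170.7
[ 0.5177 -0.1215] 0.2331 99.4
crown [0.57898748 0.00746864] sock rim [ 0.49732437 -0.00815224]
ring 285 [260.6        187.08070175] [[0.5789835  0.00724383]] [[ 0.99095334 -0.13420682]
 [ 0.13420682  0.99095334]] 7.712756597154203
```

View pics/w2c.png

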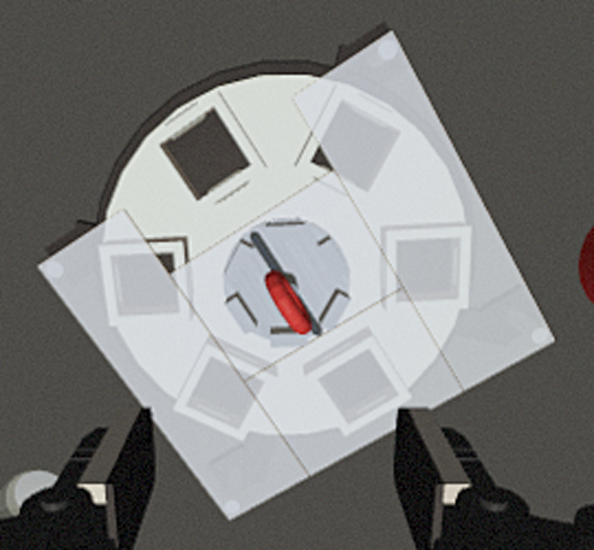

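Emit:
drive_tool --deltas '[[[0, 0, -3, 1, -32, 0, 60], [0, 0, -6, 2, -66, 0, 60], [0, 0, -9, 3, -100, 5, 60], [0, 0, -12, 4, -134, 20, 60], [0, 0, -15, 5, -168, 40, 60], [0, 0, -18, 6, -202, 60, 60], [0, 0, -21, 7, -236, 80, 60], [0, 0, -22.7, 8, -270, 100, 60], [0, 0, -22.7, 8.4, -310, 110, 60], [0, 0, -22.7, 8.4, -310, 110, 60]]]'

```text
time: 6.62
tool_pos: [0.4355, -0.2896, 0.1195]
ee_rot: [180.0, -0.1, 179.4]
contact_force: [0.2, -0.1, -0.2]
grip_width: 0.0599
gripper_force: 0.0
```

```bash
cat >> h.py <<'E'
def go(p,yaw,s=None):
    s=s or manip.sense(); y0=s['ee_rot'][2]; r=np.radians(y0)
    d=(np.array(p)-s['tool_pos'])*1000; ex=np.array([np.cos(r),np.sin(r)]); ey=np.array([np.sin(r),-np.cos(r)])
    dy=(yaw-y0+180)%360-180
    print('rz %.1f x %.1f y %.1f z %.1f'%(-dy,d[:2]@ex,d[:2]@ey,-d[2]))
def st():
    s=manip.sense(); print('t',s['time'],'pos',(s['tool_pos']*1000).round(1),'rot',s['ee_rot'].round(2),'q6',s['qpos'][5].round(),'F',s['contact_force'].round(1),'w',round(s['grip_width']*1000,1),'g',round(s['gripper_force'],1)); return s
E
python3 - <<'E'
from h import *
s=st(); im,m=shot('wrist','w3'); carts(im,m)
cv2.imwrite('pics/w3.png',im[:,:,::-1])
E
```

```text
t 6.6167 pos [ 435.5 -289.6  119.5] rot [ 1.7999e+02 -1.3000e-01  1.7939e+02] q6 -129.0 F [ 0.2 -0.1 -0.2] w 59.9 g 0.0
green [269. 190.] hull 438.9 -278.8 34.1 37.1 89.4 foil (array([ 440.9, -278.8]), array([30.2, 31. ]), 89.4)
green [365.  93.] hull 348.7 -190.3 39.3 35.1 84.8 foil None
orange [260. 254.] hull 510.1 -283.9 36.2 41.8 75.7 foil (array([ 515.3, -283.7]), array([28.8, 28.7]), 75.9)
blue [202. 257.] hull 512.7 -346.7 8.3 41.1 84.2 foil None
yellow [181. 189.] hull 437.1 -364.0 36.7 38.5 12.2 foil (array([ 438.9, -365.6]), array([31.1, 30.4]), 11.9)
```

```bash
python3 - <<'E'
from h import *
s=st(); go([.4412,-.2788,.012],179.4); print(s['joint_vel'].round(2))
E
```

```text
t 6.6667 pos [ 436.7 -287.5  120.4] rot [ 1.7996e+02 -8.0000e-02  1.7935e+02] q6 -129.0 F [0.3 0.2 0.5] w 59.9 g 0.0
rz -0.0 x -4.4 y 8.7 z 108.4
[ 4.16 -1.53 -0.26  0.99  1.21  2.89]
```

Emit:
drive_tool --deltas '[[[0, 0, 0, 0, 0, 15, 60], [0, 0, 0, 0, 0, 30, 60], [0, 0, 0, 0, 0, 45, 60], [0, 0, 0, 0, 0, 60, 60], [0, 0, 0, 0, 0, 60, 60], [0, 0, 0, 0, 0, 60, 60], [0, 0, 0, 0, 0, 60, 60], [0, 0, 0, 0, 0, 60, 60], [0, 0, 0, 0, 0, 60, 60], [0, 0, 0, 0, 0, 60, 60]]]'

```text
time: 7.5
tool_pos: [0.4396, -0.2847, 0.0619]
ee_rot: [-180.0, 0.0, 179.7]
contact_force: [0.0, -0.8, 0.4]
grip_width: 0.0601
gripper_force: 0.0
```

```bash
python3 - <<'E'
from h import *
s=st(); im,m=shot('wrist','w4'); carts(im,m,names=['green'])
go([.4412,-.2788,.012],179.4)
E
```

```text
t 7.5 pos [ 439.6 -284.7   61.9] rot [-1.7996e+02  5.0000e-02  1.7968e+02] q6 -129.0 F [ 0.  -0.8  0.4] w 60.1 g 0.0
green [266. 204.] hull 438.4 -279.1 34.5 38.3 89.7 foil (array([ 440.7, -279.2]), array([30.3, 30.2]), 89.6)
green [386.  80.] hull 348.9 -191.6 39.9 35.1 85.0 foil None
rz 0.3 x -1.6 y 5.8 z 49.8
```

Emit:
drive_tool --deltas '[[[0, 0, 0, -1, 5.6, 0, 60], [0, 0, 0, -1.2, 5.6, 12, 60], [0, 0, 0, -1.2, 5.6, 24, 60], [0, 0, 0, -1.2, 5.6, 36, 60], [0, 0, 0, -1.2, 5.6, 46, 60], [0, 0, 0, -1.2, 5.6, 50, 60], [0, 0, 0, -1.2, 5.6, 50, 60], [0, 0, 0, -1.2, 5.6, 50, 25], [0, 0, 0, -1.2, 5.6, 50, 25], [0, 0, 0, -1.2, 5.6, 50, 25]]]' --force 40

```text
time: 8.38
tool_pos: [0.4409, -0.2791, 0.0118]
ee_rot: [-180.0, 0.0, 179.7]
contact_force: [0.0, -0.7, 0.1]
grip_width: 0.0258
gripper_force: 0.0
```

Emit:
drive_tool --deltas '[[[0, 0, 0, 0, 0, 0, 25], [0, 0, 0, 0, 0, 0, 25], [0, 0, 0, 0, 0, 0, 25], [0, 0, 0, 0, 0, 0, 25], [0, 0, 0, 0, 0, 0, 25], [0, 0, 0, 0, 0, -15, 25], [0, 0, 0, 0, 0, -35, 25], [0, 0, 0, 0, 0, -60, 25], [0, 0, 0, 0, 0, -60, 25], [0, 0, 0, 0, 0, -60, 25]]]'

```text
time: 9.22
tool_pos: [0.4412, -0.2794, 0.0723]
ee_rot: [-179.9, 0.1, 179.7]
contact_force: [-0.9, 0.9, -0.4]
grip_width: 0.0253
gripper_force: 0.0
```

```bash
python3 - <<'E'
from h import *
s=st(); im,m=shot('wrist','w5'); carts(im,m,z=s['tool_pos'][2]+.014)
go([.496,-.007,.13],189.4)
E
```

```text
t 9.2167 pos [ 441.2 -279.4   72.3] rot [-1.7991e+02  1.1000e-01  1.7968e+02] q6 -129.0 F [-0.9  0.9 -0.4] w 25.3 g 0.0
green [258. 198.] hull 419.2 -279.3 25.2 26.9 89.7 foil (array([ 420.7, -279.2]), array([22.4, 22.7]), 89.7)
green [377.  81.] hull 354.3 -215.4 28.5 25.4 85.0 foil None
orange [250. 273.] hull 470.2 -282.8 26.3 31.5 75.8 foil (array([ 474.6, -282.8]), array([20.9, 20.9]), 76.3)
blue [166. 267.] hull 464.7 -338.3 28.4 16.8 89.7 foil (array([ 469.3, -340.3]), array([20.7,  6.7]), 87.0)
yellow [153. 196.] hull 417.8 -340.3 26.6 29.2 12.3 foil (array([ 419.9, -342.4]), array([21.3, 21.1]), 12.3)
rz -9.7 x -53.8 y 272.2 z -58.7
```

View pics/w5.png

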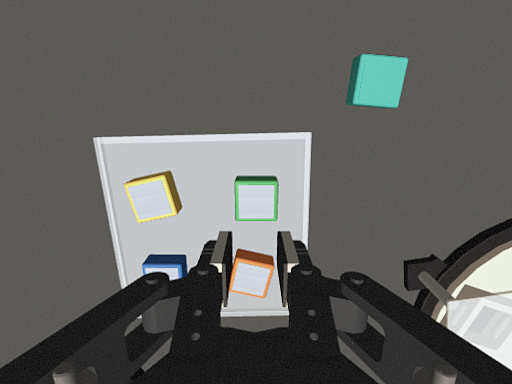

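```bash
python3 - <<'E'
from h import *
s=st(); im,m=shot('wrist','w6'); carts(im,m,names=['green'])
p=s['tool_pos']
for dz in [0,.005,.01,.015,.02]: print(dz,[np.round(proj(m,p+[0,e,dz])) for e in (0,.0125,-.0125)])
cv2.imwrite('pics/w6c.png',cv2.resize(im[150:320,180:340,::-1],None,fx=3.5,fy=3.5,interpolation=cv2.INTER_CUBIC))
E
```

```text
t 9.2667 pos [ 440.7 -278.9   71.3] rot [-1.7997e+02  3.0000e-02  1.7968e+02] q6 -129.0 F [ 0.4  0.3 -1.2] w 25.1 g 0.0
green [253. 196.] hull 438.7 -279.2 34.7 37.1 89.7 foil (array([ 440.7, -279.4]), array([31.6, 30. ]), 0.5)
green [375.  79.] hull 348.9 -191.0 39.4 35.0 85.0 foil None
0 [array([256., 224.]), array([274., 224.]), array([237., 224.])]
0.005 [array([256., 227.]), array([275., 227.]), array([236., 227.])]
0.01 [array([256., 230.]), array([275., 230.]), array([236., 230.])]
0.015 [array([256., 233.]), array([276., 233.]), array([235., 234.])]
0.02 [array([256., 237.]), array([277., 237.]), array([235., 237.])]
```

View pics/w6c.png

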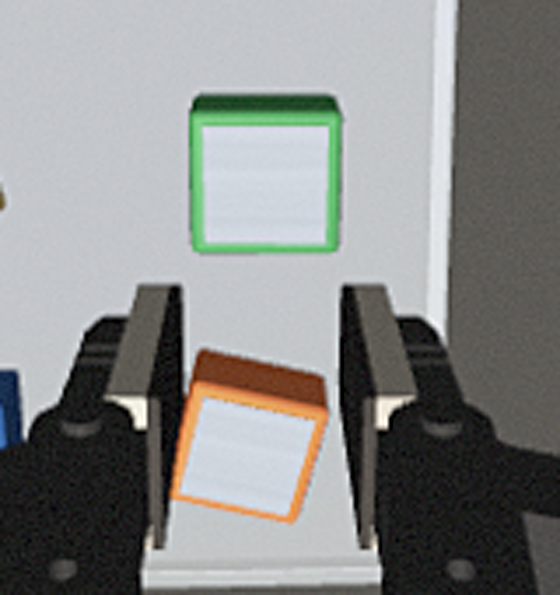

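Emit:
drive_tool --deltas '[[[0, 0, 0, 0, 0, 15, 50], [0, 0, 0, 0, 0, 30, 50], [0, 0, 0, 0, 0, 45, 50], [0, 0, 0, 0, 0, 55, 50], [0, 0, 0, 0, 0, 60, 50], [0, 0, 0, 0, 0, 62, 50], [0, 0, 0, 0, 0, 64, 50], [0, 0, 0, 0, 0, 64, 50], [0, 0, 0, 0, 0, 64, 50], [0, 0, 0, 0, 0, 64, 50]]]'

```text
time: 10.15
tool_pos: [0.4408, -0.2791, 0.0078]
ee_rot: [-180.0, 0.0, 179.7]
contact_force: [0.1, 0.2, 0.3]
grip_width: 0.0496
gripper_force: 0.0
```

```bash
python3 - <<'E'
from h import *
s=st(); im,m=shot('wrist','w7'); carts(im,m,names=['green'])
p=s['tool_pos']
for dz in [0,.01,.02,.03]: print(dz,[np.round(proj(m,p+[-.011,e,dz])) for e in (0,.025,-.025)])
cv2.imwrite('pics/w7c.png',cv2.resize(im[100:380,150:370,::-1],None,fx=2.1,fy=2.1,interpolation=cv2.INTER_CUBIC))
E
```

```text
t 10.15 pos [ 440.8 -279.1    7.8] rot [-1.7997e+02  4.0000e-02  1.7968e+02] q6 -129.0 F [0.1 0.2 0.3] w 49.6 g 0.0
green [258. 225.] hull 437.7 -279.1 34.8 39.2 89.7 foil (array([ 440.8, -279.3]), array([30.2, 30.4]), 89.7)
green [426.  69.] hull 349.3 -193.1 40.7 34.9 84.9 foil None
0 [array([256., 208.]), array([294., 208.]), array([217., 209.])]
0.01 [array([256., 214.]), array([296., 214.]), array([215., 214.])]
0.02 [array([256., 220.]), array([298., 220.]), array([213., 220.])]
0.03 [array([256., 227.]), array([301., 226.]), array([211., 227.])]
```

View pics/w7c.png

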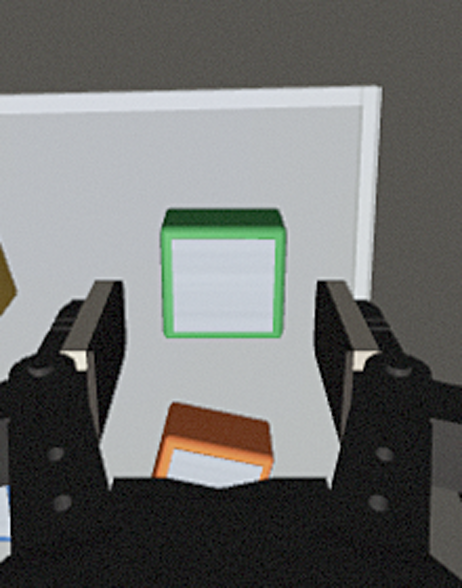

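```bash
python3 - <<'E'
from h import *
s=manip.sense(); m=cm('wrist'); f=192/np.tan(np.radians(m['fov_y'])/2); p=s['tool_pos']
for (ua,ub,v,w) in [(209.5,301,234,49.6)]:
    D=f*w/1000/(ub-ua)
    for u in (ua,ub):
        q=m['origin']+m['rotation']@(np.array([(u-m['cx'])/f,-(v-m['cy'])/f,-1])*D); print(((q-p)*1000).round(1))
print(((m['origin']-p)*1000).round(1))
E
```

```text
[ -8.6 -25.1  33.9]
[-8.3 24.5 33.8]
[-72.9  -0.4 172.4]
```

Emit:
drive_tool --deltas '[[[0, 0, 0, 0, 0, 1, 55], [0, 0, 0, 0, 0, 2, 55], [0, 0, 0, 0, 0, 3, 55], [0, 0, 0, 0, 0, 4, 55], [0, 0, 0, 0, 0, 5, 55], [0, 0, 0, 0, 0, 6, 55], [0, 0, 0, 0, 0, 7, 55], [0, 0, 0, 0, 0, 7, 55], [0, 0, 0, 0, 0, 7, 55], [0, 0, 0, 0, 0, 7, 55]]]'

```text
time: 11.03
tool_pos: [0.4406, -0.2789, 0.0003]
ee_rot: [180.0, -0.0, 179.7]
contact_force: [0.6, 0.0, 0.2]
grip_width: 0.0548
gripper_force: 0.0
```

Emit:
drive_tool --deltas '[[[0, 0, 0, 0, 0, 1, 55], [0, 0, 0, 0, 0, 2, 55], [0, 0, 0, 0, 0, 3, 55], [0, 0, 0, 0, 0, 4, 55], [0, 0, 0, 0, 0, 6, 55], [0, 0, 0, 0, 0, 8, 55], [0, 0, 0, 0, 0, 10, 55], [0, 0, 0, 0, 0, 10, 55], [0, 0, 0, 0, 0, 10, 55], [0, 0, 0, 0, 0, 10, 55]]]'

```text
time: 11.87
tool_pos: [0.4406, -0.2789, -0.0097]
ee_rot: [-180.0, -0.0, 179.7]
contact_force: [-0.9, -0.6, 0.6]
grip_width: 0.0551
gripper_force: 0.0
```

Emit:
drive_tool --deltas '[[[0, 0, 0, 0, 0, 1, 55], [0, 0, 0, 0, 0, 2, 55], [0, 0, 0, 0, 0, 3, 55], [0, 0, 0, 0, 0, 4, 55], [0, 0, 0, 0, 0, 5, 55], [0, 0, 0, 0, 0, 6, 55], [0, 0, 0, 0, 0, 7, 55], [0, 0, 0, 0, 0, 8, 55], [0, 0, 0, 0, 0, 8, 55], [0, 0, 0, 0, 0, 8, 55]]]'

```text
time: 12.7
tool_pos: [0.4405, -0.2788, -0.0178]
ee_rot: [180.0, -0.0, 179.7]
contact_force: [0.3, -0.1, 0.5]
grip_width: 0.055
gripper_force: 0.0
```

```bash
python3 - <<'E'
from h import *
s=st(); im,m=shot('wrist','w8'); carts(im,m,names=['green'])
cv2.imwrite('pics/w8c.png',cv2.resize(im[100:380,150:370,::-1],None,fx=2.1,fy=2.1,interpolation=cv2.INTER_CUBIC))
E
```

```text
t 12.7 pos [ 440.5 -278.8  -17.8] rot [ 1.7999e+02 -1.0000e-02  1.7968e+02] q6 -129.0 F [ 0.3 -0.1  0.5] w 55.0 g 0.0
green [257. 251.] hull 437.0 -279.1 34.8 40.5 89.6 foil (array([ 440.7, -279.6]), array([30.7, 30.7]), 89.6)
green [455.  65.] hull 349.6 -194.4 41.6 34.7 85.0 foil None
```

View pics/w8c.png

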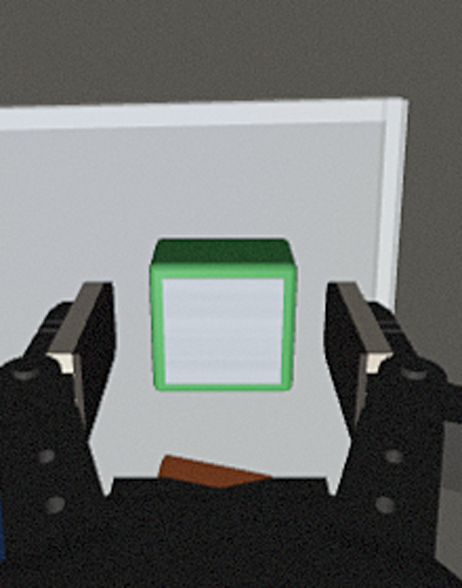

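Emit:
drive_tool --deltas '[[[0, 0, 0, 0, 0, -2, 30], [0, 0, 0, 0, 0, -2, 30], [0, 0, 0, 0, 0, -2, 30], [0, 0, 0, 0, 0, -2, 30], [0, 0, 0, 0, 0, -2, 30], [0, 0, 0, 0, 0, -2, 30], [0, 0, 0, 0, 0, -2, 30], [0, 0, 0, 0, 0, -2, 30], [0, 0, 0, 0, 0, -2, 30], [0, 0, 0, 0, 0, -2, 30]]]' --force 50

```text
time: 13.58
tool_pos: [0.4407, -0.2789, -0.0151]
ee_rot: [-180.0, 0.0, 179.7]
contact_force: [-2.1, 1.4, 10.4]
grip_width: 0.0347
gripper_force: 49.1
```

Emit:
drive_tool --deltas '[[[0, 0, 0, 0, 0, -5, 30], [0, 0, 0, 0, 0, -10, 30], [0, 0, 0, 0, 0, -20, 30], [0, 0, 0, 0, 0, -35, 30], [0, 0, 0, 0, 0, -50, 30], [0, 0, 0, 0, 0, -70, 30], [0, 0, 0, 0, 0, -90, 30], [0, 0, 0, 0, 0, -100, 30], [0, 0, 0, 0, 0, -100, 30], [0, 0, 0, 0, 0, -100, 30]]]'

```text
time: 14.42
tool_pos: [0.4407, -0.279, 0.0845]
ee_rot: [-180.0, 0.1, 179.7]
contact_force: [0.4, -0.5, -0.7]
grip_width: 0.0345
gripper_force: 50.6
```

```bash
python3 - <<'E'
from h import *
s=st(); im,m=shot('wrist','w9'); carts(im,m,z=s['tool_pos'][2]+.046,names=['green'])
go([.496,-.007,.11],189.4)
E
```

```text
t 14.4167 pos [ 440.7 -279.    84.5] rot [-1.7996e+02  5.0000e-02  1.7968e+02] q6 -129.0 F [ 0.4 -0.5 -0.7] w 34.5 g 50.6
green [254. 243.] hull 434.5 -279.8 34.0 39.0 89.7 foil (array([ 437.9, -280.5]), array([29.8, 30. ]), 89.7)
green [370.  85.] hull 357.5 -230.8 21.4 19.2 85.1 foil None
rz -9.7 x -54.2 y 272.0 z -26.2
```

Emit:
drive_tool --deltas '[[[0, 0, -1, -6, 30, -15, 30], [0, 0, -2, -12, 64, -26, 30], [0, 0, -3.5, -19, 98, -26, 30], [0, 0, -5, -26, 132, -26, 30], [0, 0, -6.5, -33, 166, -26, 30], [0, 0, -8, -40, 200, -26, 30], [0, 0, -9, -47, 235, -26, 30], [0, 0, -9.7, -52, 260, -26, 30], [0, 0, -9.7, -54.2, 272, -26, 30], [0, 0, -9.7, -54.2, 272, -26, 30]]]'

```text
time: 15.3
tool_pos: [0.496, -0.0052, 0.1093]
ee_rot: [180.0, -0.1, -170.5]
contact_force: [-0.9, -0.6, -1.1]
grip_width: 0.0341
gripper_force: 55.5
```

Emit:
drive_tool --deltas '[[[0, 0, 0, 0, 0, 0, 30], [0, 0, 0, 0, 0, 0, 30], [0, 0, 0, 0, 0, 0, 30], [0, 0, 0, 0, 0, 0, 30], [0, 0, 0, 0, 0, 0, 30], [0, 0, 0, 0, 0, 0, 30], [0, 0, 0, 0, 0, 0, 30], [0, 0, 0, 0, 0, 0, 30], [0, 0, 0, 0, 0, 0, 30], [0, 0, 0, 0, 0, 0, 30]]]'

```text
time: 16.13
tool_pos: [0.4963, -0.0072, 0.1103]
ee_rot: [-180.0, 0.0, -170.6]
contact_force: [-0.0, 0.2, -0.6]
grip_width: 0.0341
gripper_force: 55.5
```

```bash
python3 - <<'E'
from h import *
s=st(); im,m=shot('wrist','w10'); carts(im,m,z=s['tool_pos'][2]+.041,names=['green'])
cv2.imwrite('pics/w10c.png',cv2.resize(im[130:340,130:400,::-1],None,fx=2.8,fy=2.8,interpolation=cv2.INTER_CUBIC))
for z,p in [(.044,[.496,-.007])]:
  a=np.radians(9.4);e=np.array([[np.cos(a),np.sin(a)],[-np.sin(a),np.cos(a)]])
  for i,j in [(-1,-1),(1,-1),(1,1),(-1,1)]: print((np.array(proj(m,[*(p+.019*(i*e[0]+j*e[1])),z]))).round(1))
E
```

```text
t 16.1333 pos [496.3  -7.2 110.3] rot [-1.8000e+02  1.0000e-02 -1.7062e+02] q6 -107.0 F [-0.   0.2 -0.6] w 34.1 g 55.5
green [252. 239.] hull 492.9 -8.9 40.5 35.0 9.3 foil (array([497.3,  -7.8]), array([28.9, 29.3]), 9.3)
green [84.  6.] hull 396.3 -98.4 4.6 18.2 9.3 foil None
[233.9 174. ]
[234.8 214.7]
[276.4 214.6]
[277.4 174. ]
```

View pics/w10c.png

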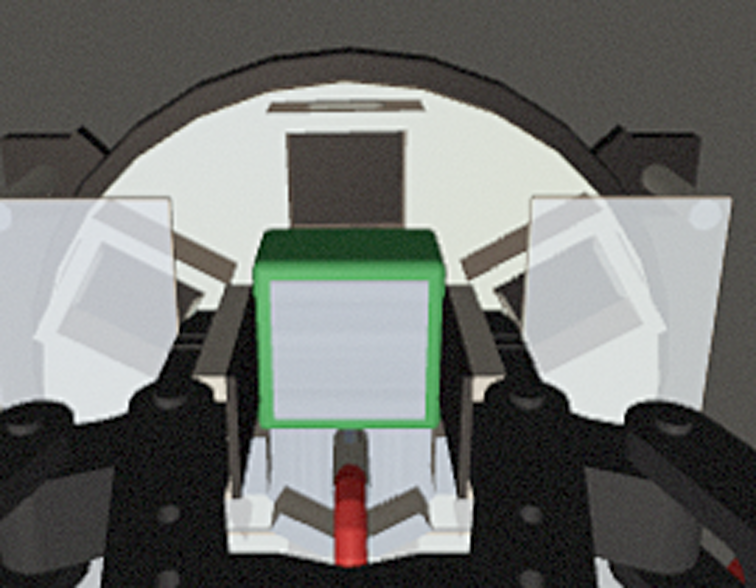

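```bash
cat >> h.py <<'E'
def edge(prof,sub=0):
    k=cv2.GaussianBlur(prof.astype(np.float32).reshape(1,-1),(5,1),1)[0]; g=np.gradient(k); i=int(np.argmax(np.abs(g))); 
    w=np.abs(g[max(0,i-2):i+3]); return (np.arange(max(0,i-2),max(0,i-2)+len(w))@w)/w.sum()
def socket(im,m,rows=(182,205),cols=(240,268),c=(215,295),r=(160,195),mid=255,z=.044):
    g=cv2.cvtColor(im,cv2.COLOR_RGB2GRAY).astype(float)
    pv=g[rows[0]:rows[1]].mean(0); L=c[0]+edge(pv[c[0]:mid]); Rr=mid+edge(pv[mid:c[1]])
    T=r[0]+edge(g[r[0]:r[1],cols[0]:cols[1]].mean(1)); v=(rows[0]+rows[1])/2
    print('px',L,Rr,T); a,b=unproj(m,L,v,z),unproj(m,Rr,v,z); n=unproj(m,(L+Rr)/2,T,z)
    print('L',a[:2].round(4),'R',b[:2].round(4),'width',np.linalg.norm(a-b).round(4),'near mid',n[:2].round(4)); return a,b,n
def tooled(s,p):
    T=R.from_euler('xyz',s['ee_rot'],degrees=True); return (T.inv().apply(np.array(p)-s['tool_pos'])*1000).round(2)
E
python3 - <<'E'
from h import *
s=st(); im,m=shot('wrist','w11'); a,b,n=socket(im,m)
print('tool frame L R near',tooled(s,a),tooled(s,b),tooled(s,n))
g=cv2.cvtColor(im,cv2.COLOR_RGB2GRAY)
# cart in hand edges: outer at rows of foil
hsv=cv2.cvtColor(im,cv2.COLOR_RGB2HSV); mk=cv2.inRange(hsv,(45,110,60),(85,255,255)); mk[:180]=0
for r in (235,250,265): 
    x=np.where(mk[r])[0]; print(r,x.min(),x.max()); 
x=np.where(mk[:,245:265].mean(1)>100)[0]; print(x.min(),x.max(),x)
ztop=s['tool_pos'][2]+.041
for u in [(221.5+0,240),(288.5,240)]: pass
# bottom near edge: front face lower edge
E
```

```text
t 16.1833 pos [496.3  -7.2 110.3] rot [ 180.      0.   -170.62] q6 -107.0 F [ 0.6 -0.  -0.5] w 34.5 g 55.5
px 232.29505363103232 273.93462382998996 176.75031332880403
L [ 0.4982 -0.0277] R [0.4922 0.009 ] width 0.0372 near mid [ 0.48   -0.0119]
tool frame L R near [  1.47 -20.61  66.28] [ 1.45 16.57 66.28] [16.8  -1.99 66.28]
235 220 288
250 221 287
265 222 286
212 282 [212 213 214 215 216 217 218 219 220 221 222 223 224 225 226 227 228 229
 281 282]
```

Emit:
drive_tool --deltas '[[[0, 0, 0, -1, -0.5, 5, 30], [0, 0, 0, -2, -1, 15, 30], [0, 0, 0, -2, -1, 30, 30], [0, 0, 0, -2, -1, 45, 30], [0, 0, 0, -2, -1, 58, 30], [0, 0, 0, -2, -1, 68, 30], [0, 0, 0, -2, -1, 75, 30], [0, 0, 0, -2, -1, 78, 30], [0, 0, 0, -2, -1, 78, 30], [0, 0, 0, -2, -1, 78, 30]]]'

```text
time: 17.07
tool_pos: [0.4986, -0.0079, 0.0325]
ee_rot: [-180.0, 0.0, -170.6]
contact_force: [-0.0, 0.1, -0.5]
grip_width: 0.0343
gripper_force: 55.5
```

```bash
python3 - <<'E'
from h import *
s=st(); im,m=shot('wrist','w12')
cv2.imwrite('pics/w12c.png',cv2.resize(im[130:340,130:400,::-1],None,fx=2.8,fy=2.8,interpolation=cv2.INTER_CUBIC))
E
```

```text
t 17.0667 pos [498.6  -7.9  32.5] rot [-1.8000e+02  1.0000e-02 -1.7062e+02] q6 -107.0 F [-0.   0.1 -0.5] w 34.3 g 55.5
```

View pics/w12c.png

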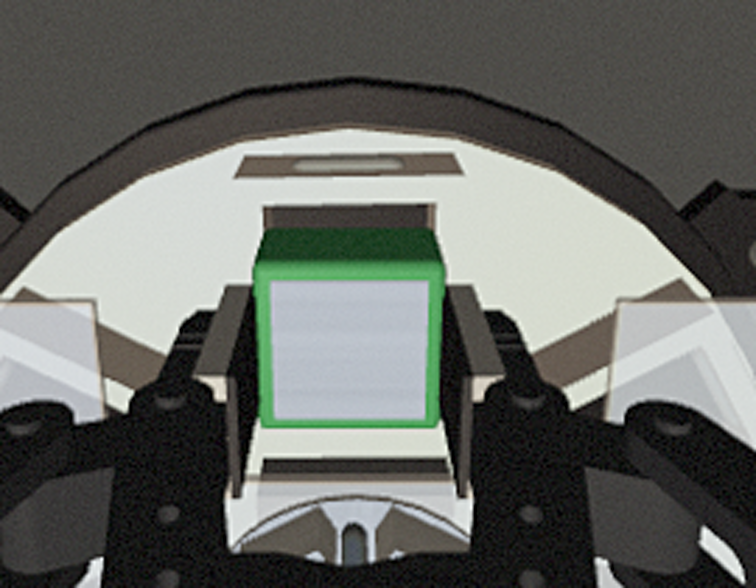

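```bash
python3 - <<'E'
from h import *
s=manip.sense(); m=cm('wrist')
im=cv2.cvtColor(cv2.imread('pics/w12.png'),cv2.COLOR_BGR2RGB); g=cv2.cvtColor(im,cv2.COLOR_RGB2GRAY).astype(float)
T=195+edge(g[195:209,235:275].mean(1)); L=215+edge(g[206:210,215:240].mean(0)); Rr=270+edge(g[206:210,270:295].mean(0)); print(T,L,Rr)
hsv=cv2.cvtColor(im,cv2.COLOR_RGB2HSV); mk=cv2.inRange(hsv,(45,110,30),(85,255,255)); mk[:205]=0
ys=[np.where(mk[:,c])[0].min() for c in range(240,270,5)]; print(ys)
for r in (213,216,220,226,235): x=np.where(mk[r])[0]; print(r,x.min(),x.max())
print('sock',tooled(s,unproj(m,255,T,.044)),tooled(s,unproj(m,L,208,.044)),tooled(s,unproj(m,Rr,208,.044)))
for dz in (.018,.02,.022): print('cart bottom edge',tooled(s,unproj(m,255,min(ys)-.5,s['tool_pos'][2]+dz)))
E
```

```text
202.6163592862453 223.4069348568339 284.77139187615995
[np.int64(212), np.int64(212), np.int64(212), np.int64(212), np.int64(212), np.int64(212)]
213 224 284
216 223 285
220 222 286
226 221 288
235 220 288
sock [ 18.92  -0.53 -11.33] [ 15.46 -19.88 -11.32] [ 15.44  17.69 -11.33]
cart bottom edge [ 15.65  -0.55 -18.01]
cart bottom edge [ 16.39  -0.56 -20.01]
cart bottom edge [ 17.13  -0.56 -22.01]
```

Emit:
drive_tool --deltas '[[[0, 0, 0, 1, 0, 2, 30], [0, 0, 0, 1, 0, 4, 30], [0, 0, 0, 1, 0, 6, 30], [0, 0, 0, 1, 0, 7, 30], [0, 0, 0, 1, 0, 8, 30], [0, 0, 0, 1, 0, 9, 30], [0, 0, 0, 1, 0, 10, 30], [0, 0, 0, 1, 0, 11, 30], [0, 0, 0, 1, 0, 11, 30], [0, 0, 0, 1, 0, 11, 30]]]'

```text
time: 17.95
tool_pos: [0.4974, -0.008, 0.0212]
ee_rot: [180.0, -0.0, -170.6]
contact_force: [-0.9, -0.2, -0.5]
grip_width: 0.0344
gripper_force: 55.5
```

Emit:
drive_tool --deltas '[[[0, 0, 0, 0, 0, 1, 30], [0, 0, 0, 0, 0, 2, 30], [0, 0, 0, 0, 0, 3, 30], [0, 0, 0, 0, 0, 4, 30], [0, 0, 0, 0, 0, 4.5, 30], [0, 0, 0, 0, 0, 5, 30], [0, 0, 0, 0, 0, 5.5, 30], [0, 0, 0, 0, 0, 6, 30], [0, 0, 0, 0, 0, 6, 30], [0, 0, 0, 0, 0, 6, 30]]]'

```text
time: 18.78
tool_pos: [0.4978, -0.0081, 0.0154]
ee_rot: [-180.0, 0.0, -170.6]
contact_force: [2.2, 0.6, 2.4]
grip_width: 0.0342
gripper_force: 55.8
```

```bash
python3 - <<'E'
from h import *
s=st(); im,m=shot('wrist','w13')
cv2.imwrite('pics/w13c.png',cv2.resize(im[130:340,130:400,::-1],None,fx=2.8,fy=2.8,interpolation=cv2.INTER_CUBIC))
E
```

```text
t 18.7833 pos [497.8  -8.1  15.4] rot [-1.7999e+02  4.0000e-02 -1.7062e+02] q6 -107.0 F [2.2 0.6 2.4] w 34.2 g 55.8
```

View pics/w13c.png

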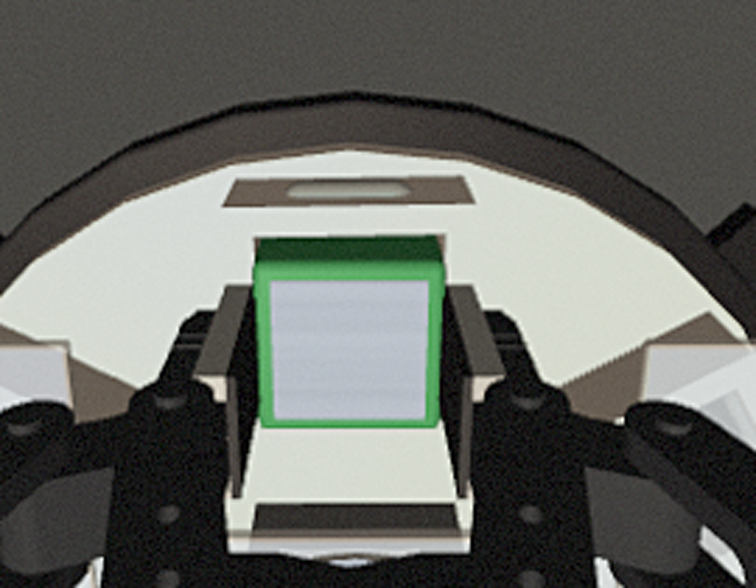

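Emit:
drive_tool --deltas '[[[0, 0, 0, 0, 0, 0, 50], [0, 0, 0, 0, 0, 0, 50], [0, 0, 0, 0, 0, 0, 50], [0, 0, 0, 0, 0, 0, 50], [0, 0, 0, 0, 0, -5, 50], [0, 0, 0, 0, 0, -15, 50], [0, 0, 0, 0, 0, -25, 50], [0, 0, 0, 0, 0, -35, 50], [0, 0, 0, 0, 0, -35, 50], [0, 0, 0, 0, 0, -35, 20]]]'

```text
time: 19.67
tool_pos: [0.4981, -0.0081, 0.0512]
ee_rot: [-180.0, 0.1, -170.6]
contact_force: [0.5, 0.0, 0.2]
grip_width: 0.0388
gripper_force: 0.0
```

Emit:
drive_tool --deltas '[[[0, 0, 0, 0, 0, 0, 0], [0, 0, 0, 0, 0, 0, 0], [0, 0, 0, 0, 0, 0, 0], [0, 0, 0, 0, 0, 0, 0], [0, 0, 0, 0, 0, 0, 0], [0, 0, 0, 0, 0, 0, 0], [0, 0, 0, 0, 0, 3, 0], [0, 0, 0, 0, 0, 6, 0], [0, 0, 0, 0, 0, 6, 0], [0, 0, 0, 0, 0, 6, 0]]]'

```text
time: 20.5
tool_pos: [0.4972, -0.008, 0.044]
ee_rot: [180.0, -0.0, -170.6]
contact_force: [-0.0, 0.6, -0.7]
grip_width: -0.0
gripper_force: 0.0
```

```bash
python3 - <<'E'
from h import *
s=st(); im,m=shot('wrist','w14'); carts(im,m,z=.056,names=['green'])
cv2.imwrite('pics/w14c.png',cv2.resize(im[130:340,130:400,::-1],None,fx=2.8,fy=2.8,interpolation=cv2.INTER_CUBIC))
E
```

```text
t 20.5 pos [497.2  -8.   44. ] rot [ 1.7999e+02 -3.0000e-02 -1.7062e+02] q6 -107.0 F [-0.   0.6 -0.7] w -0.0 g 0.0
green [255. 217.] hull 493.6 -9.9 33.6 34.8 9.0 foil (array([497.3,  -8.6]), array([26.5, 32.4]), 7.9)
```

View pics/w14c.png

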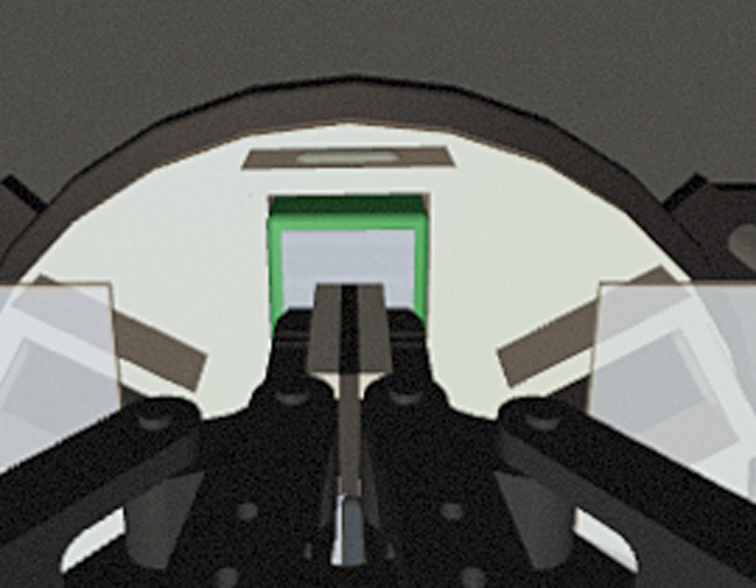

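Emit:
drive_tool --deltas '[[[0, 0, 0, 0, 0, 5, 0], [0, 0, 0, 0, 0, 10, 0], [0, 0, 0, 0, 0, 15, 0], [0, 0, 0, 0, 0, 18, 0], [0, 0, 0, 0, 0, 20, 0], [0, 0, 0, 0, 0, 22, 0], [0, 0, 0, 0, 0, 24, 0], [0, 0, 0, 0, 0, 26, 0], [0, 0, 0, 0, 0, 26, 0], [0, 0, 0, 0, 0, 26, 0]]]'

```text
time: 21.38
tool_pos: [0.4973, -0.008, 0.0182]
ee_rot: [180.0, -0.0, -170.6]
contact_force: [-0.1, 0.2, 0.4]
grip_width: 0.0003
gripper_force: 0.0
```

Emit:
drive_tool --deltas '[[[0, 0, 0, 0, 0, 1, 0], [0, 0, 0, 0, 0, 2, 0], [0, 0, 0, 0, 0, 2.5, 0], [0, 0, 0, 0, 0, 3, 0], [0, 0, 0, 0, 0, 3.5, 0], [0, 0, 0, 0, 0, 4, 0], [0, 0, 0, 0, 0, 4.5, 0], [0, 0, 0, 0, 0, 5, 0], [0, 0, 0, 0, 0, 5, 0], [0, 0, 0, 0, 0, 5, 0]]]'

```text
time: 22.22
tool_pos: [0.4976, -0.0081, 0.0139]
ee_rot: [-180.0, 0.0, -170.6]
contact_force: [-3.5, -0.5, 19.9]
grip_width: 0.0002
gripper_force: 10.1
```

Emit:
drive_tool --deltas '[[[0, 0, 0, 0, 0, -5, 0], [0, 0, 0, 0, 0, -10, 0], [0, 0, 0, 0, 0, -15, 0], [0, 0, 0, 0, 0, -20, 0], [0, 0, 0, 0, 0, -25, 0], [0, 0, 0, 0, 0, -31, 0], [0, 0, 0, 0, 0, -31, 0], [0, 0, 0, 0, 0, -31, 0], [0, 0, 0, 0, 0, -31, 0], [0, 0, 0, 0, 0, -31, 0]]]'

```text
time: 23.05
tool_pos: [0.4973, -0.008, 0.0441]
ee_rot: [180.0, -0.0, -170.6]
contact_force: [-0.6, 0.3, -1.4]
grip_width: 0.0004
gripper_force: 0.0
```

```bash
cat >> h.py <<'E'
def cartrows(im,name):
    hsv=cv2.cvtColor(im,cv2.COLOR_RGB2HSV); a,b=HUE[name]; mk=cv2.inRange(hsv,(a,110,30),(b,255,255)); mk[:150]=0;mk[270:]=0;mk[:,:200]=0;mk[:,310:]=0
    v=hsv[:,250:260,2].mean(1); ys=np.where(mk[:,250:260].mean(1)>120)[0]; print('col rows',ys.min(),ys.max(), v[ys.min()-4:ys.max()+4].round().astype(int))
    for r in range(ys.min(),ys.min()+24,4):
        x=np.where(mk[r])[0]; print(r,(x.min(),x.max(),x.max()-x.min()+1) if len(x) else None)
E
python3 - <<'E'
from h import *
s=st(); im,m=shot('wrist','w15'); cartrows(im,'green')
im0=cv2.imread('pics/w14.png')[:,:,::-1].copy(); cartrows(im0,'green')
for z in (.056,.05,.044): 
  a=unproj(m,255,200,z); print(z, [np.round(proj(m,[*(np.array([.4978,-.008])+np.array([[-.987,-.163],[-.163,.987]]).T@[.018,j]),z]),1) for j in (-.018,.018)])
E
```

```text
t 23.05 pos [497.3  -8.   44.1] rot [ 1.8000e+02 -2.0000e-02 -1.7062e+02] q6 -107.0 F [-0.6  0.3 -1.4] w 0.4 g 0.0
col rows 200 204 [220 224 209 122  96 143 166 180 180 175 199 205]
200 (np.int64(228), np.int64(279), np.int64(52))
204 (np.int64(227), np.int64(280), np.int64(54))
208 (np.int64(227), np.int64(280), np.int64(54))
212 (np.int64(227), np.int64(280), np.int64(54))
216 (np.int64(227), np.int64(280), np.int64(54))
220 (np.int64(228), np.int64(280), np.int64(53))
col rows 200 211 [219 224 217 136  46  59  60  63  60  57  97 137 160 177 180 180 171 202
 205]
200 (np.int64(230), np.int64(279), np.int64(50))
204 (np.int64(227), np.int64(280), np.int64(54))
208 (np.int64(226), np.int64(282), np.int64(57))
212 (np.int64(226), np.int64(282), np.int64(57))
216 (np.int64(226), np.int64(282), np.int64(57))
220 (np.int64(226), np.int64(281), np.int64(56))
0.056 [array([226.1, 205.2]), array([285.3, 205.1])]
0.05 [array([227., 202.]), array([284.3, 202. ])]
0.044 [array([227.9, 199.1]), array([283.4, 199.1])]
```

Emit:
drive_tool --deltas '[[[0, 0, 0, 0, 0, -20, 40], [0, 0, 0, 0, 0, -45, 40], [0, 0, 0, 0, 0, -68, 40], [0, 0, 0, -15, 0, -68, 40], [0, 0, 0, -35, 0, -68, 40], [0, 0, 0, -55, 0, -68, 40], [0, 0, 0, -75, 0, -68, 40], [0, 0, 0, -85.3, 0, -68, 40], [0, 0, 0, -85.3, 0, -68, 40], [0, 0, 0, -85.3, 0, -68, 40]]]'

```text
time: 23.93
tool_pos: [0.5812, 0.006, 0.1117]
ee_rot: [180.0, -0.1, -170.6]
contact_force: [-1.0, 0.1, -0.9]
grip_width: 0.0396
gripper_force: 0.0
```

Emit:
drive_tool --deltas '[[[0, 0, 0, 0, 0, 5, 40], [0, 0, 0, 0, 0, 10, 40], [0, 0, 0, 0, 0, 15, 40], [0, 0, 0, 0, 0, 20, 40], [0, 0, 0, 0, 0, 25, 40], [0, 0, 0, 0, 0, 25, 40], [0, 0, 0, 0, 0, 25, 40], [0, 0, 0, 0, 0, 25, 40], [0, 0, 0, 0, 0, 25, 40], [0, 0, 0, 0, 0, 25, 40]]]'

```text
time: 24.77
tool_pos: [0.5818, 0.0059, 0.0876]
ee_rot: [-180.0, 0.0, -170.6]
contact_force: [-0.6, -0.1, 0.4]
grip_width: 0.0401
gripper_force: 0.0
```

```bash
python3 - <<'E'
from h import *
s=st(); im,m=shot('wrist','w16'); hsv=cv2.cvtColor(im,cv2.COLOR_RGB2HSV)
mk=cv2.inRange(hsv,(0,150,40),(6,255,255))|cv2.inRange(hsv,(172,150,40),(180,255,255)); mk[:,:200]=0; mk[:,310:]=0; mk[:160]=0;mk[330:]=0
p=cv2.findNonZero(mk)[:,0]; print(len(p),p.min(0),p.max(0))
for r in range(p[:,1].min(),p[:,1].max(),6): x=np.where(mk[r])[0]; print(r,x.min(),x.max(),[tooled(s,unproj(m,(x.min()+x.max())/2,r,.115))[1]])
go([.5814,.0059,.062],189.4)
E
```

```text
t 24.7667 pos [581.8   5.9  87.6] rot [-1.7999e+02  3.0000e-02 -1.7062e+02] q6 -105.0 F [-0.6 -0.1  0.4] w 40.1 g 0.0
819 [249 203] [264 263]
203 254 258 [np.float64(-0.05)]
209 250 263 [np.float64(0.23)]
215 249 263 [np.float64(-0.04)]
221 250 263 [np.float64(0.24)]
227 250 263 [np.float64(0.25)]
233 250 263 [np.float64(0.25)]
239 250 263 [np.float64(0.26)]
245 250 264 [np.float64(0.55)]
251 250 264 [np.float64(0.56)]
257 251 263 [np.float64(0.57)]
rz -0.0 x 0.3 y 0.1 z 25.5
```

Emit:
drive_tool --deltas '[[[0, 0, 0, 0, 0, 8, 40], [0, 0, 0, 0, 0, 16, 40], [0, 0, 0, 0, 0, 22, 40], [0, 0, 0, 0, 0, 25.5, 40], [0, 0, 0, 0, 0, 25.5, 40], [0, 0, 0, 0, 0, 25.5, 20], [0, 0, 0, 0, 0, 25.5, 4], [0, 0, 0, 0, 0, 25.5, 4], [0, 0, 0, 0, 0, 25.5, 4], [0, 0, 0, 0, 0, 25.5, 4]]]' --force 70

```text
time: 25.65
tool_pos: [0.5816, 0.007, 0.0622]
ee_rot: [179.9, 0.0, -170.6]
contact_force: [-0.4, 10.2, 2.9]
grip_width: 0.0077
gripper_force: 68.5
```

Emit:
drive_tool --deltas '[[[0, 0, 0, 0, 0, 0, 4], [0, 0, 0, 0, 0, 0, 4], [0, 0, 0, 0, 0, -3, 4], [0, 0, 0, 0, 0, -6, 4], [0, 0, 0, 0, 0, -9, 4], [0, 0, 0, 0, 0, -12, 4], [0, 0, 0, 0, 0, -14, 4], [0, 0, 0, 0, 0, -14, 4], [0, 0, 0, 0, 0, -14, 4], [0, 0, 0, 0, 0, -14, 4]]]'

```text
time: 26.48
tool_pos: [0.5815, 0.007, 0.0757]
ee_rot: [179.9, 0.0, -170.6]
contact_force: [1.8, 10.1, -8.0]
grip_width: 0.0079
gripper_force: 68.0
```

Emit:
drive_tool --deltas '[[[0, 0, 3, 0, 0.8, 0, 4], [0, 0, 9, 0, 0.8, 0, 4], [0, 0, 16, 0, 0.8, 0, 4], [0, 0, 23, 0, 0.8, 0, 4], [0, 0, 30, 0, 0.8, 0, 4], [0, 0, 37, 0, 0.8, 0, 4], [0, 0, 44, 0, 0.8, 0, 4], [0, 0, 51, 0, 0.8, 0, 4], [0, 0, 57, 0, 0.8, 0, 4], [0, 0, 60, 0, 0.8, 0, 4]]]'

```text
time: 27.32
tool_pos: [0.5814, 0.0073, 0.0756]
ee_rot: [180.0, -0.0, 129.0]
contact_force: [2.2, 5.3, -7.2]
grip_width: 0.0075
gripper_force: 68.3
```

Emit:
drive_tool --deltas '[[[0, 0, 0, 0, 0, 0, 4], [0, 0, 0, 0, 0, 0, 4], [0, 0, 0, 0, 0, 0, 4], [0, 0, 0, 0, 0, 0, 4], [0, 0, 0, 0, 0, 0, 4], [0, 0, 0, 0, 0, 0, 4], [0, 0, 0, 0, 0, 0, 4], [0, 0, 0, 0, 0, 0, 4], [0, 0, 0, 0, 0, 0, 4], [0, 0, 0, 0, 0, 0, 4]]]'

```text
time: 28.15
tool_pos: [0.5814, 0.0073, 0.0756]
ee_rot: [180.0, -0.0, 129.4]
contact_force: [2.4, 5.2, -8.6]
grip_width: 0.0079
gripper_force: 68.2
```

Emit:
drive_tool --deltas '[[[0, 0, 0, 0, 0, 2, 4], [0, 0, 0, 0, 0, 5, 4], [0, 0, 0, 0, 0, 8, 4], [0, 0, 0, 0, 0, 11, 4], [0, 0, 0, 0, 0, 13.5, 4], [0, 0, 0, 0, 0, 13.5, 4], [0, 0, 0, 0, 0, 13.5, 4], [0, 0, 0, 0, 0, 13.5, 4], [0, 0, 0, 0, 0, 13.5, 4], [0, 0, 0, 0, 0, 13.5, 4]]]'

```text
time: 28.98
tool_pos: [0.5814, 0.0073, 0.0623]
ee_rot: [180.0, -0.0, 129.4]
contact_force: [0.5, 6.0, -5.3]
grip_width: 0.0076
gripper_force: 68.6
```

Emit:
drive_tool --deltas '[[[0, 0, 0, 0, 0, 0, 40], [0, 0, 0, 0, 0, 0, 40], [0, 0, 0, 0, 0, 0, 40], [0, 0, 0, 0, 0, 0, 40], [0, 0, 0, 0, 0, -15, 40], [0, 0, 0, 0, 0, -40, 40], [0, 0, 0, 0, 0, -60, 40], [0, 0, 0, 0, 0, -60, 40], [0, 0, 0, 0, 0, -60, 40], [0, 0, 0, 0, 0, -60, 40]]]'

```text
time: 29.82
tool_pos: [0.5811, 0.0067, 0.1219]
ee_rot: [-180.0, -0.0, 129.4]
contact_force: [0.2, 0.5, -0.5]
grip_width: 0.0401
gripper_force: 0.0
```

```bash
python3 - <<'E'
from h import *
s=st(); im,m=shot('wrist','w17')
np.save('m17.npy',m)
a=np.radians(129.4)
from h import *
hsv=cv2.cvtColor(im,cv2.COLOR_RGB2HSV)
mk=cv2.inRange(hsv,(0,150,40),(6,255,255))|cv2.inRange(hsv,(172,150,40),(180,255,255)); mk[:,:200]=0; mk[:,310:]=0; mk[:140]=0;mk[330:]=0
p=cv2.findNonZero(mk)[:,0]; P=np.array([unproj(m,u,v,.115)[:2] for u,v in p]); c,w=cv2.PCACompute(P,None)
print(c,np.degrees(np.arctan2(w[0,1],w[0,0])), p.min(0),p.max(0))
go([.443,-.322,.13],180)
# carts on tray, side/scene check
im,m=shot('side','s2')
for x in rec('side','cartridge1',m,9): print(x,np.round(proj(m,x[1])))
E
```

```text
t 29.8167 pos [581.1   6.7 121.9] rot [-1.7998e+02 -2.0000e-02  1.2937e+02] q6 -45.0 F [ 0.2  0.5 -0.5] w 40.1 g 0.0
[[0.57871708 0.01072127]] 129.64334994421432 [249 188] [262 237]
rz -50.6 x -166.6 y -315.1 z -8.5
(0.88, array([ 0.508 , -0.2886,  0.0266])) [296. 293.]
(0.83, array([ 0.4351, -0.3726,  0.0289])) [291. 339.]
(0.77, array([ 0.3452, -0.194 ,  0.0171])) [212. 297.]
(0.77, array([ 0.6369, -0.3415,  0.0251])) [356. 285.]
(0.69, array([ 0.5122, -0.3686,  0.023 ])) [320. 321.]
(0.62, array([ 0.6568, -0.4229,  0.0236])) [388. 309.]
(0.26, array([ 0.5143, -0.0053,  0.0291])) [235. 212.]
```

Emit:
drive_tool --deltas '[[[0, 0, -3, -16, -20, 0, 55], [0, 0, -8, -38, -49, 0, 55], [0, 0, -13, -60, -78, 0, 55], [0, 0, -18, -82, -106, 0, 55], [0, 0, -23, -104, -134, 0, 55], [0, 0, -28, -126, -162, 0, 55], [0, 0, -33, -148, -190, 0, 55], [0, 0, -36.5, -166, -215, 0, 55], [0, 0, -36.5, -178, -230, 0, 55], [0, 0, -36.5, -182.6, -235.4, 0, 55]]]'

```text
time: 30.8
tool_pos: [0.5144, -0.2865, 0.1216]
ee_rot: [-180.0, -0.0, 165.8]
contact_force: [-0.4, 0.2, 0.5]
grip_width: 0.055
gripper_force: 0.0
```

Emit:
drive_tool --deltas '[[[0, 0, 0, 0, 0, 10, 55], [0, 0, 0, 0, 0, 30, 55], [0, 0, 0, 0, 0, 50, 55], [0, 0, 0, 0, 0, 65, 55], [0, 0, 0, 0, 0, 75, 55], [0, 0, 0, 0, 0, 80, 55], [0, 0, 0, 0, 0, 80, 55], [0, 0, 0, 0, 0, 80, 55], [0, 0, 0, 0, 0, 80, 55], [0, 0, 0, 0, 0, 80, 55]]]'

```text
time: 31.63
tool_pos: [0.5158, -0.284, 0.0431]
ee_rot: [-180.0, 0.1, 165.9]
contact_force: [0.0, 0.1, 0.2]
grip_width: 0.0546
gripper_force: 0.0
```

```bash
python3 - <<'E'
from h import *
s=st(); im,m=shot('wrist','w18'); carts(im,m)
go([.515,-.284,-.015],165.9)
E
```

```text
t 31.6333 pos [ 515.8 -284.    43.1] rot [-1.7997e+02  7.0000e-02  1.6588e+02] q6 -111.0 F [0.  0.1 0.2] w 54.6 g 0.0
orange [253. 203.] hull 512.2 -283.7 35.0 38.3 75.9 foil (array([ 514.2, -284.4]), array([30. , 29.3]), 75.9)
blue [146. 234.] hull 514.3 -360.2 40.8 39.1 89.6 foil (array([ 517.5, -360.9]), array([34.3, 28.9]), 89.2)
yellow [112. 140.] hull 438.8 -362.6 35.7 41.1 12.2 foil (array([ 439.3, -366.3]), array([28.8, 28.9]), 12.4)
rz -0.0 x 0.8 y -0.2 z 58.0
```

Emit:
drive_tool --deltas '[[[0, 0, 0, 1.4, -0.6, 10, 55], [0, 0, 0, 1.4, -0.6, 20, 55], [0, 0, 0, 1.4, -0.6, 30, 55], [0, 0, 0, 1.4, -0.6, 40, 55], [0, 0, 0, 1.4, -0.6, 50, 55], [0, 0, 0, 1.4, -0.6, 57, 55], [0, 0, 0, 1.4, -0.6, 57, 55], [0, 0, 0, 1.4, -0.6, 57, 55], [0, 0, 0, 1.4, -0.6, 57, 30], [0, 0, 0, 1.4, -0.6, 57, 30]]]' --force 50

```text
time: 32.52
tool_pos: [0.5142, -0.2843, -0.0141]
ee_rot: [-180.0, 0.1, 165.9]
contact_force: [-2.5, 3.0, 9.3]
grip_width: 0.0345
gripper_force: 48.8
```

Emit:
drive_tool --deltas '[[[0, 0, 0, 0, 0, 0, 30], [0, 0, 0, 0, 0, 0, 30], [0, 0, 0, 0, 0, 0, 30], [0, 0, 0, 0, 0, -5, 30], [0, 0, 0, 0, 0, -15, 30], [0, 0, 0, 0, 0, -35, 30], [0, 0, 0, 0, 0, -60, 30], [0, 0, 0, 0, 0, -85, 30], [0, 0, 0, 0, 0, -110, 30], [0, 0, 0, 0, 0, -120, 30]]]'

```text
time: 33.35
tool_pos: [0.5151, -0.2848, 0.1094]
ee_rot: [-179.9, 0.2, 165.9]
contact_force: [0.4, -0.3, 0.3]
grip_width: 0.0347
gripper_force: 49.9
```

```bash
python3 - <<'E'
from h import *
s=st(); im,m=shot('wrist','w19'); carts(im,m,z=s['tool_pos'][2]+.041,names=['orange'])
go([.4975,-.0075,.11],189.4)
E
```

```text
t 33.35 pos [ 515.1 -284.8  109.4] rot [-179.91    0.25  165.88] q6 -111.0 F [ 0.4 -0.3  0.3] w 34.7 g 49.9
orange [239. 302.] hull 541.5 -300.8 20.5 17.9 0.5 foil None
orange [254. 244.] hull 511.3 -284.7 35.0 41.1 75.9 foil (array([ 515.1, -285.4]), array([28.8, 28.3]), 75.9)
rz -23.5 x 85.2 y 264.8 z -0.2
```

Emit:
drive_tool --deltas '[[[0, 0, -2, 6, 20, 0, 30], [0, 0, -5, 16, 50, 0, 30], [0, 0, -8, 26, 82, 0, 30], [0, 0, -11, 36, 114, 0, 30], [0, 0, -14, 46, 146, 0, 30], [0, 0, -17, 56, 178, 0, 30], [0, 0, -20, 66, 208, 0, 30], [0, 0, -22, 75, 236, 0, 30], [0, 0, -23.5, 81, 255, 0, 30], [0, 0, -23.5, 83.9, 264.5, 0, 30]]]'

```text
time: 34.23
tool_pos: [0.4962, -0.0048, 0.1051]
ee_rot: [180.0, -0.0, -170.4]
contact_force: [-0.3, -0.4, -0.3]
grip_width: 0.0342
gripper_force: 49.9
```

Emit:
drive_tool --deltas '[[[0, 0, 0, 0, 0, 0, 30], [0, 0, 0, 0, 0, 5, 30], [0, 0, 0, 0, 0, 20, 30], [0, 0, 0, 0, 0, 40, 30], [0, 0, 0, 0, 0, 55, 30], [0, 0, 0, 0, 0, 65, 30], [0, 0, 0, 0, 0, 73, 30], [0, 0, 0, 0, 0, 73, 30], [0, 0, 0, 0, 0, 73, 30], [0, 0, 0, 0, 0, 73, 30]]]'

```text
time: 35.07
tool_pos: [0.4975, -0.0074, 0.0328]
ee_rot: [-180.0, 0.0, -170.6]
contact_force: [-0.7, 0.1, -0.4]
grip_width: 0.0345
gripper_force: 49.9
```

```bash
cat >> h.py <<'E'
def fit(im,m,s,name):
    g=cv2.cvtColor(im,cv2.COLOR_RGB2GRAY).astype(float)
    hsv=cv2.cvtColor(im,cv2.COLOR_RGB2HSV); a,b=HUE[name]; mk=cv2.inRange(hsv,(a,100,25),(b,255,255)); mk[:190]=0; mk[:,:205]=0; mk[:,305:]=0; mk[290:]=0
    y0=int(np.median([np.where(mk[:,c])[0].min() for c in range(240,270,5)]))
    T=190+edge(g[190:y0-2,235:275].mean(1)); L=212+edge(g[y0-6:y0-2,212:242].mean(0)); Rr=268+edge(g[y0-6:y0-2,268:298].mean(0))
    print('socket T L R',T,L,Rr,'cart y0',y0)
    for r in (y0+1,y0+4,y0+8): x=np.where(mk[r])[0]; print('cart row',r,x.min(),x.max(),(x.min()+x.max())/2-(L+Rr)/2)
    print('sock near',tooled(s,unproj(m,255,T,.044)),tooled(s,unproj(m,L,y0-4,.044)),tooled(s,unproj(m,Rr,y0-4,.044)))
    for dz in (.018,.02,.022): print('cart bottom edge',tooled(s,unproj(m,255,y0-.5,s['tool_pos'][2]+dz)))
E
python3 - <<'E'
from h import *
s=st(); im,m=shot('wrist','w20'); fit(im,m,s,'orange'); carts(im,m,z=s['tool_pos'][2]+.041,names=['orange'])
print('--ref green w12'); 
E
```

```text
t 35.0667 pos [497.5  -7.4  32.8] rot [-1.7999e+02  5.0000e-02 -1.7064e+02] q6 -107.0 F [-0.7  0.1 -0.4] w 34.5 g 49.9
socket T L R 204.09535508346858 224.70350787308422 286.0046755827368 cart y0 210
cart row 211 225 284 -0.8540917279105145
cart row 214 224 285 -0.8540917279105145
cart row 218 223 286 -0.8540917279105145
sock near [ 17.93  -0.53 -11.21] [ 16.71 -19.05 -11.2 ] [ 16.69  18.42 -11.21]
cart bottom edge [ 16.9   -0.55 -18.01]
cart bottom edge [ 17.63  -0.56 -20.01]
cart bottom edge [ 18.35  -0.56 -22.01]
orange [250. 237.] hull 492.9 -9.2 40.3 35.0 9.3 foil (array([497.6,  -8.1]), array([28.2, 28.7]), 9.3)
--ref green w12
```

Emit:
drive_tool --deltas '[[[0, 0, 0, -0.6, 0.4, 2, 30], [0, 0, 0, -1.1, 0.4, 4, 30], [0, 0, 0, -1.1, 0.4, 6, 30], [0, 0, 0, -1.1, 0.4, 7, 30], [0, 0, 0, -1.1, 0.4, 8, 30], [0, 0, 0, -1.1, 0.4, 9, 30], [0, 0, 0, -1.1, 0.4, 10, 30], [0, 0, 0, -1.1, 0.4, 11, 30], [0, 0, 0, -1.1, 0.4, 12, 30], [0, 0, 0, -1.1, 0.4, 12, 30]]]'

```text
time: 35.95
tool_pos: [0.498, -0.0065, 0.0201]
ee_rot: [180.0, -0.0, -170.6]
contact_force: [-0.5, 0.7, -0.2]
grip_width: 0.0343
gripper_force: 49.9
```

Emit:
drive_tool --deltas '[[[0, 0, 0, 0, 0, 0.5, 30], [0, 0, 0, 0, 0, 1, 30], [0, 0, 0, 0, 0, 1.5, 30], [0, 0, 0, 0, 0, 2, 30], [0, 0, 0, 0, 0, 2.5, 30], [0, 0, 0, 0, 0, 3, 30], [0, 0, 0, 0, 0, 3.5, 30], [0, 0, 0, 0, 0, 4, 30], [0, 0, 0, 0, 0, 4.5, 30], [0, 0, 0, 0, 0, 4.5, 30]]]'

```text
time: 36.78
tool_pos: [0.4983, -0.0065, 0.0159]
ee_rot: [-180.0, 0.0, -170.6]
contact_force: [0.6, 0.0, 3.9]
grip_width: 0.0345
gripper_force: 50.5
```

Emit:
drive_tool --deltas '[[[0, 0, 0, 0, 0, 0, 50], [0, 0, 0, 0, 0, 0, 50], [0, 0, 0, 0, 0, 0, 50], [0, 0, 0, 0, 0, 0, 50], [0, 0, 0, 0, 0, -8, 50], [0, 0, 0, 0, 0, -20, 50], [0, 0, 0, 0, 0, -30, 20], [0, 0, 0, 0, 0, -30, 0], [0, 0, 0, 0, 0, -30, 0], [0, 0, 0, 0, 0, -30, 0]]]'

```text
time: 37.62
tool_pos: [0.498, -0.0065, 0.0457]
ee_rot: [-180.0, 0.0, -170.6]
contact_force: [0.3, -1.1, 0.7]
grip_width: 0.0018
gripper_force: 0.0
```

Emit:
drive_tool --deltas '[[[0, 0, 0, 0, 0, 0, 0], [0, 0, 0, 0, 0, 0, 0], [0, 0, 0, 0, 0, 5, 0], [0, 0, 0, 0, 0, 12, 0], [0, 0, 0, 0, 0, 18, 0], [0, 0, 0, 0, 0, 22, 0], [0, 0, 0, 0, 0, 24, 0], [0, 0, 0, 0, 0, 26, 0], [0, 0, 0, 0, 0, 27, 0], [0, 0, 0, 0, 0, 28, 0]]]'

```text
time: 38.45
tool_pos: [0.498, -0.0065, 0.0177]
ee_rot: [-180.0, -0.0, -170.6]
contact_force: [-0.6, 0.3, 2.3]
grip_width: 0.0001
gripper_force: 1.3
```

Emit:
drive_tool --deltas '[[[0, 0, 0, 0, 0, 0.5, 0], [0, 0, 0, 0, 0, 1, 0], [0, 0, 0, 0, 0, 1.5, 0], [0, 0, 0, 0, 0, 2, 0], [0, 0, 0, 0, 0, 2.5, 0], [0, 0, 0, 0, 0, 3, 0], [0, 0, 0, 0, 0, 3.5, 0], [0, 0, 0, 0, 0, 4.3, 0], [0, 0, 0, 0, 0, 4.3, 0], [0, 0, 0, 0, 0, 4.3, 0]]]'

```text
time: 39.28
tool_pos: [0.4981, -0.0065, 0.0139]
ee_rot: [-180.0, 0.0, -170.6]
contact_force: [-3.0, -0.1, 16.0]
grip_width: 0.0002
gripper_force: 8.1
```

Emit:
drive_tool --deltas '[[[0, 0, 0, 0, 0, 0.2, 0], [0, 0, 0, 0, 0, 0.4, 0], [0, 0, 0, 0, 0, 0.4, 0], [0, 0, 0, 0, 0, 0.4, 0], [0, 0, 0, 0, 0, 0.4, 0], [0, 0, 0, 0, 0, 0.4, 0], [0, 0, 0, 0, 0, 0.4, 0], [0, 0, 0, 0, 0, 0.4, 0], [0, 0, 0, 0, 0, 0.4, 0], [0, 0, 0, 0, 0, 0.4, 0]]]'

```text
time: 40.12
tool_pos: [0.4981, -0.0065, 0.0139]
ee_rot: [-180.0, 0.0, -170.6]
contact_force: [-5.6, -0.3, 25.2]
grip_width: 0.0001
gripper_force: 12.7
```

Emit:
drive_tool --deltas '[[[0, 0, 0, 0, 0, -5, 0], [0, 0, 0, 0, 0, -10, 0], [0, 0, 0, 0, 0, -15, 0], [0, 0, 0, 0, 0, -20, 0], [0, 0, 0, 0, 0, -25, 0], [0, 0, 0, 0, 0, -31, 0], [0, 0, 0, 0, 0, -31, 0], [0, 0, 0, 0, 0, -31, 0], [0, 0, 0, 0, 0, -31, 0], [0, 0, 0, 0, 0, -31, 0]]]'

```text
time: 40.95
tool_pos: [0.4979, -0.0065, 0.0439]
ee_rot: [180.0, -0.0, -170.6]
contact_force: [0.1, 0.2, 0.2]
grip_width: -0.0004
gripper_force: 0.0
```

```bash
python3 - <<'E'
from h import *
s=st(); im,m=shot('wrist','w21'); cartrows(im,'orange')
for n in ('w15','w21'):
  i=cv2.imread(f'pics/{n}.png'); cv2.imwrite('pics/c_'+n+'.png',i)
a=[cv2.resize(cv2.imread(f'pics/{n}.png')[170:260,205:305],None,fx=3.9,fy=3.9,interpolation=cv2.INTER_CUBIC) for n in ('w15','w21')]
cv2.imwrite('pics/cmp.png',np.hstack(a))
E
```

```text
t 40.95 pos [497.9  -6.5  43.9] rot [ 1.7999e+02 -2.0000e-02 -1.7062e+02] q6 -107.0 F [0.1 0.2 0.2] w -0.4 g 0.0
col rows 199 204 [220 229 187 109 155 196 205 210 213 188 198 208 205]
199 (np.int64(227), np.int64(280), np.int64(54))
203 (np.int64(227), np.int64(281), np.int64(55))
207 (np.int64(227), np.int64(281), np.int64(55))
211 (np.int64(227), np.int64(281), np.int64(55))
215 (np.int64(227), np.int64(280), np.int64(54))
219 (np.int64(227), np.int64(280), np.int64(54))
```

Emit:
drive_tool --deltas '[[[0, 0, 0, 0, 0, -25, 10], [0, 0, 0, 0, 0, -50, 20], [0, 0, 6, 0, 0, -68, 40], [0, 0, 13, -15, 0, -68, 40], [0, 0, 20, -35, 0, -68, 40], [0, 0, 27, -55, 0, -68, 40], [0, 0, 34, -75, -0.5, -68, 40], [0, 0, 41, -84.8, -0.5, -68, 40], [0, 0, 48, -84.8, -0.5, -68, 40], [0, 0, 55, -84.8, -0.5, -68, 40]]]'

```text
time: 41.83
tool_pos: [0.5822, 0.007, 0.1115]
ee_rot: [-180.0, -0.0, 134.1]
contact_force: [0.1, -0.1, 0.7]
grip_width: 0.0403
gripper_force: 0.0
```

Emit:
drive_tool --deltas '[[[0, 0, 5, 0, 0, 0, 40], [0, 0, 5, 0, 0, 0, 40], [0, 0, 5, 0, 0, 5, 40], [0, 0, 5, 0, 0, 10, 40], [0, 0, 5, 0, 0, 15, 40], [0, 0, 5, 0, 0, 20, 40], [0, 0, 5, 0, 0, 25, 40], [0, 0, 5, 0, 0, 25, 40], [0, 0, 5, 0, 0, 25, 40], [0, 0, 5, 0, 0, 25, 40]]]'

```text
time: 42.67
tool_pos: [0.5819, 0.0068, 0.0871]
ee_rot: [180.0, 0.0, 129.4]
contact_force: [1.1, 0.2, -0.1]
grip_width: 0.0398
gripper_force: 0.0
```

```bash
cat >> h.py <<'E'
def ring(im,m,s):
    hsv=cv2.cvtColor(im,cv2.COLOR_RGB2HSV)
    mk=cv2.inRange(hsv,(0,150,40),(6,255,255))|cv2.inRange(hsv,(172,150,40),(180,255,255)); mk[:,:225]=0; mk[:,290:]=0; mk[:160]=0;mk[330:]=0
    p=cv2.findNonZero(mk)[:,0]; print('ring px',p.min(0),p.max(0))
    for r in range(p[:,1].min()+6,p[:,1].max(),12): x=np.where(mk[r])[0]; print(r,x.min(),x.max(),tooled(s,unproj(m,(x.min()+x.max())/2,r,.115))[1])
E
python3 - <<'E'
from h import *
s=st(); im,m=shot('wrist','w22'); ring(im,m,s)
E
```

```text
t 42.6667 pos [581.9   6.8  87.1] rot [180.     0.   129.39] q6 -45.0 F [ 1.1  0.2 -0.1] w 39.8 g 0.0
ring px [247 202] [262 262]
208 248 261 0.03
220 248 261 0.03
232 248 261 0.02
244 247 262 0.02
256 248 261 0.02
```

Emit:
drive_tool --deltas '[[[0, 0, 0, 0, 0.4, 8, 40], [0, 0, 0, 0, 0.4, 16, 40], [0, 0, 0, 0, 0.4, 22, 40], [0, 0, 0, 0, 0.4, 25, 40], [0, 0, 0, 0, 0.4, 25, 40], [0, 0, 0, 0, 0.4, 25, 4], [0, 0, 0, 0, 0.4, 25, 4], [0, 0, 0, 0, 0.4, 25, 4], [0, 0, 0, 0, 0.4, 25, 4], [0, 0, 0, 0, 0.4, 25, 4]]]' --force 70

```text
time: 43.55
tool_pos: [0.5822, 0.0069, 0.0625]
ee_rot: [180.0, 0.0, 129.4]
contact_force: [-2.0, -1.6, 5.5]
grip_width: 0.0079
gripper_force: 68.7
```

Emit:
drive_tool --deltas '[[[0, 0, 0, 0, 0, 0, 4], [0, 0, 0, 0, 0, 0, 4], [0, 0, 0, 0, 0, -3, 4], [0, 0, 0, 0, 0, -6, 4], [0, 0, 0, 0, 0, -9, 4], [0, 0, 0, 0, 0, -12, 4], [0, 0, 0, 0, 0, -14, 4], [0, 0, 0, 0, 0, -14, 4], [0, 0, 0, 0, 0, -14, 4], [0, 0, 0, 0, 0, -14, 4]]]'

```text
time: 44.38
tool_pos: [0.5821, 0.007, 0.0759]
ee_rot: [-180.0, -0.0, 129.4]
contact_force: [1.3, -3.7, -7.0]
grip_width: 0.0076
gripper_force: 68.1
```

Emit:
drive_tool --deltas '[[[0, 0, 3, 0, 0, 0, 4], [0, 0, 9, 0, 0, 0, 4], [0, 0, 16, 0, 0, 0, 4], [0, 0, 23, 0, 0, 0, 4], [0, 0, 30, 0, 0, 0, 4], [0, 0, 37, 0, 0, 0, 4], [0, 0, 44, 0, 0, 0, 4], [0, 0, 51, 0, 0, 0, 4], [0, 0, 57, 0, 0, 0, 4], [0, 0, 60, 0, 0, 0, 4]]]'

```text
time: 45.22
tool_pos: [0.5814, 0.0069, 0.0757]
ee_rot: [-179.9, 0.0, 69.0]
contact_force: [-0.4, -5.1, -8.5]
grip_width: 0.0077
gripper_force: 68.2
```

Emit:
drive_tool --deltas '[[[0, 0, 0, 0, 0, 0, 4], [0, 0, 0, 0, 0, 0, 4], [0, 0, 0, 0, 0, 0, 4], [0, 0, 0, 0, 0, 3, 4], [0, 0, 0, 0, 0, 6, 4], [0, 0, 0, 0, 0, 9, 4], [0, 0, 0, 0, 0, 12, 4], [0, 0, 0, 0, 0, 13.5, 4], [0, 0, 0, 0, 0, 13.5, 4], [0, 0, 0, 0, 0, 13.5, 4]]]'

```text
time: 46.05
tool_pos: [0.5815, 0.0069, 0.0625]
ee_rot: [-179.9, 0.0, 69.5]
contact_force: [-2.7, -5.2, -1.6]
grip_width: 0.0075
gripper_force: 68.8
```

Emit:
drive_tool --deltas '[[[0, 0, 0, 0, 0, 0, 40], [0, 0, 0, 0, 0, 0, 40], [0, 0, 0, 0, 0, 0, 40], [0, 0, 0, 0, 0, 0, 40], [0, 0, 0, 0, 0, -15, 40], [0, 0, 0, 0, 0, -40, 40], [0, 0, 0, 0, 0, -60, 40], [0, 0, 0, 0, 0, -60, 40], [0, 0, 0, 0, 0, -60, 40], [0, 0, 0, 0, 0, -60, 40]]]'

```text
time: 46.88
tool_pos: [0.5819, 0.0072, 0.1222]
ee_rot: [-180.0, -0.0, 69.4]
contact_force: [-0.8, 0.3, 0.8]
grip_width: 0.04
gripper_force: 0.0
```

```bash
python3 - <<'E'
from h import *
s=st(); im,m=shot('wrist','w23'); ring(im,m,s); go([.517,-.3635,.1225],179.3)
im,m=shot('side','s3'); carts(im,m)
E
```

```text
t 46.8833 pos [581.9   7.2 122.2] rot [-179.98   -0.     69.39] q6 15.0 F [-0.8  0.3  0.8] w 40.0 g 0.0
ring px [248 188] [260 237]
194 248 259 0.31
206 248 259 0.3
218 248 259 0.29
230 248 259 0.28
rz -109.9 x -369.7 y 70.0 z -0.7
green [210. 295.] hull 342.0 -194.5 45.0 37.7 84.5 foil None
orange [353. 286.] hull 630.6 -340.5 43.5 41.0 2.1 foil None
orange [378.  97.] hull 1529.9 191.4 1671.2 1291.9 59.6 foil (array([1258.6,  837.9]), array([724.8, 132.7]), 61.8)
orange [76. 52.] hull 475.3 1296.3 938.6 372.3 72.8 foil None
blue [319. 325.] hull 503.0 -375.3 28.4 43.1 45.9 foil None
yellow [292. 342.] hull 427.1 -379.6 30.9 45.1 55.8 foil (array([ 435.5, -369.7]), array([24.5, 25.8]), 10.2)
```

Emit:
drive_tool --deltas '[[[0, 0, -5, -20, 4, 0, 55], [0, 0, -12, -58, 11, 0, 55], [0, 0, -19, -98, 18, 0, 55], [0, 0, -26, -138, 26, 0, 55], [0, 0, -33, -178, 34, 0, 55], [0, 0, -40, -218, 41, 0, 55], [0, 0, -47, -258, 49, 0, 55], [0, 0, -54, -298, 56, 0, 55], [0, 0, -61, -336, 63, 0, 55], [0, 0, -68, -369.7, 70, 0, 55]]]'

```text
time: 47.82
tool_pos: [0.5192, -0.3482, 0.1217]
ee_rot: [-180.0, -0.1, 133.3]
contact_force: [1.1, -0.4, 0.4]
grip_width: 0.0549
gripper_force: 0.0
```

Emit:
drive_tool --deltas '[[[0, 0, -6, 0, 0, 10, 55], [0, 0, -13, 0, 0, 25, 55], [0, 0, -20, 0, 0, 40, 55], [0, 0, -27, 0, 0, 55, 55], [0, 0, -34, 0, 0, 65, 55], [0, 0, -40, 0, 0, 75, 55], [0, 0, -41.9, 0, 0, 80, 55], [0, 0, -41.9, 0, 0, 80, 55], [0, 0, -41.9, 0, 0, 80, 55], [0, 0, -41.9, 0, 0, 80, 55]]]'

```text
time: 48.65
tool_pos: [0.5203, -0.3468, 0.0426]
ee_rot: [180.0, -0.0, 174.8]
contact_force: [0.0, -0.4, -0.3]
grip_width: 0.0545
gripper_force: 0.0
```

```bash
cat >> h.py <<'E'
def tf(s,x,y): return tooled(s,[x/1000,y/1000,s['tool_pos'][2]])[:2]
E
python3 - <<'E'
from h import *
s=st(); im,m=shot('wrist','w24'); carts(im,m,names=['blue','yellow'])
E
```

```text
t 48.65 pos [ 520.3 -346.8   42.6] rot [ 1.7999e+02 -1.0000e-02  1.7477e+02] q6 -124.0 F [ 0.  -0.4 -0.3] w 54.5 g 0.0
blue [231. 208.] hull 514.4 -363.5 35.1 38.6 89.3 foil (array([ 517.4, -363.7]), array([28.9, 29.1]), 89.4)
yellow [216.  99.] hull 439.1 -366.1 35.0 35.4 12.1 foil (array([ 439.5, -366.2]), array([29.2, 29.1]), 12.3)
```

Emit:
drive_tool --deltas '[[[0, 0, -2, 1, -8, 0, 55], [0, 0, -4.5, 1.5, -17, 3, 55], [0, 0, -4.5, 1.5, -17, 13, 55], [0, 0, -4.5, 1.5, -17, 25, 55], [0, 0, -4.5, 1.5, -17, 38, 55], [0, 0, -4.5, 1.5, -17, 50, 55], [0, 0, -4.5, 1.5, -17, 56.5, 55], [0, 0, -4.5, 1.5, -17, 56.5, 55], [0, 0, -4.5, 1.5, -17, 56.5, 30], [0, 0, -4.5, 1.5, -17, 56.5, 30]]]' --force 50

```text
time: 49.53
tool_pos: [0.5176, -0.3637, -0.0135]
ee_rot: [-180.0, 0.0, 179.4]
contact_force: [0.5, -0.8, 0.2]
grip_width: 0.0346
gripper_force: 50.0
```

Emit:
drive_tool --deltas '[[[0, 0, 0, 0, 0, 0, 30], [0, 0, 0, 0, 0, 0, 30], [0, 0, 0, 0, 0, 0, 30], [0, 0, 0, 0, 0, -5, 30], [0, 0, 0, 0, 0, -15, 30], [0, 0, 0, 0, 0, -35, 30], [0, 0, 0, 0, 0, -60, 30], [0, 0, 0, 0, 0, -85, 30], [0, 0, 0, 0, 0, -110, 30], [0, 0, 0, 0, 0, -120, 30]]]'

```text
time: 50.37
tool_pos: [0.5185, -0.3646, 0.1105]
ee_rot: [-179.8, 0.2, 179.4]
contact_force: [1.0, -1.4, 0.1]
grip_width: 0.0344
gripper_force: 49.9
```

```bash
python3 - <<'E'
from h import *
s=st(); im,m=shot('wrist','w25'); carts(im,m,z=s['tool_pos'][2]+.041,names=['blue'])
go([.498,-.007,.106],189.4)
E
```

```text
t 50.3667 pos [ 518.5 -364.6  110.5] rot [-179.82    0.21  179.37] q6 -130.0 F [ 1.  -1.4  0.1] w 34.4 g 49.9
blue [252. 246.] hull 513.7 -365.4 34.9 40.4 89.4 foil (array([ 517.4, -365.2]), array([28.7, 28.1]), 89.4)
rz -10.0 x 24.8 y 357.6 z 4.9
```

Emit:
drive_tool --deltas '[[[0, 0, -1, 1, 18, 0, 30], [0, 0, -2, 3, 52, 0, 30], [0, 0, -3, 5, 88, 0, 30], [0, 0, -4, 8, 126, 0, 30], [0, 0, -5, 11, 164, 0, 30], [0, 0, -6, 13, 202, 0, 30], [0, 0, -7, 16, 240, 0, 30], [0, 0, -8, 18, 278, 0, 30], [0, 0, -9, 21, 316, 0, 30], [0, 0, -10, 23.4, 350, 0, 30]]]'

```text
time: 51.25
tool_pos: [0.4968, -0.0112, 0.1058]
ee_rot: [180.0, -0.0, -170.6]
contact_force: [0.2, -0.6, -0.3]
grip_width: 0.0345
gripper_force: 49.9
```

Emit:
drive_tool --deltas '[[[0, 0, 0, -1.1, 6.4, 0, 30], [0, 0, 0, -1.1, 6.4, 5, 30], [0, 0, 0, -1.1, 6.4, 20, 30], [0, 0, 0, -1.1, 6.4, 40, 30], [0, 0, 0, -1.1, 6.4, 55, 30], [0, 0, 0, -1.1, 6.4, 65, 30], [0, 0, 0, -1.1, 6.4, 73, 30], [0, 0, 0, -1.1, 6.4, 73, 30], [0, 0, 0, -1.1, 6.4, 73, 30], [0, 0, 0, -1.1, 6.4, 73, 30]]]'

```text
time: 52.08
tool_pos: [0.4983, -0.0072, 0.0336]
ee_rot: [-180.0, 0.0, -170.6]
contact_force: [1.1, -0.2, -1.0]
grip_width: 0.0345
gripper_force: 50.0
```

```bash
python3 - <<'E'
from h import *
s=st(); im,m=shot('wrist','w26'); fit(im,m,s,'blue'); carts(im,m,z=s['tool_pos'][2]+.041,names=['blue'])
go([.498,-.007,.0325],189.4)
E
```

```text
t 52.0833 pos [498.3  -7.2  33.6] rot [-1.7998e+02  5.0000e-02 -1.7065e+02] q6 -107.0 F [ 1.1 -0.2 -1. ] w 34.5 g 50.0
socket T L R 202.2334084077002 224.81948339044817 285.86216334229056 cart y0 210
cart row 211 225 284 -0.8408233663693636
cart row 214 224 285 -0.8408233663693636
cart row 218 222 286 -1.3408233663693636
sock near [ 18.89  -0.52 -10.42] [ 16.46 -19.06 -10.41] [ 16.44  18.44 -10.42]
cart bottom edge [ 16.92  -0.54 -18.01]
cart bottom edge [ 17.65  -0.54 -20.01]
cart bottom edge [ 18.38  -0.55 -22.02]
blue [254. 237.] hull 493.1 -9.1 40.3 34.9 9.3 foil (array([497.2,  -8.1]), array([28.1, 28.7]), 9.3)
rz -0.0 x 0.3 y 0.1 z 1.2
```

Emit:
drive_tool --deltas '[[[0, 0, 0, 0, 0.4, 2, 30], [0, 0, 0, 0, 0.4, 4, 30], [0, 0, 0, 0, 0.4, 6, 30], [0, 0, 0, 0, 0.4, 8, 30], [0, 0, 0, 0, 0.4, 9, 30], [0, 0, 0, 0, 0.4, 10, 30], [0, 0, 0, 0, 0.4, 11, 30], [0, 0, 0, 0, 0.4, 12, 30], [0, 0, 0, 0, 0.4, 13, 30], [0, 0, 0, 0, 0.4, 13, 30]]]'

```text
time: 52.97
tool_pos: [0.4978, -0.0065, 0.0199]
ee_rot: [180.0, 0.0, -170.6]
contact_force: [0.6, 0.4, -0.5]
grip_width: 0.034
gripper_force: 49.9
```

Emit:
drive_tool --deltas '[[[0, 0, 0, 0, 0, 0.5, 30], [0, 0, 0, 0, 0, 1, 30], [0, 0, 0, 0, 0, 1.5, 30], [0, 0, 0, 0, 0, 2, 30], [0, 0, 0, 0, 0, 2.5, 30], [0, 0, 0, 0, 0, 3, 30], [0, 0, 0, 0, 0, 3.5, 30], [0, 0, 0, 0, 0, 4, 30], [0, 0, 0, 0, 0, 4, 30], [0, 0, 0, 0, 0, 4, 30]]]'

```text
time: 53.8
tool_pos: [0.4981, -0.0065, 0.0161]
ee_rot: [-180.0, 0.0, -170.6]
contact_force: [3.3, 0.5, 3.5]
grip_width: 0.0344
gripper_force: 50.4
```

Emit:
drive_tool --deltas '[[[0, 0, 0, 0, 0, 0, 50], [0, 0, 0, 0, 0, 0, 50], [0, 0, 0, 0, 0, 0, 50], [0, 0, 0, 0, 0, 0, 50], [0, 0, 0, 0, 0, -8, 50], [0, 0, 0, 0, 0, -20, 50], [0, 0, 0, 0, 0, -30, 20], [0, 0, 0, 0, 0, -30, 0], [0, 0, 0, 0, 0, -30, 0], [0, 0, 0, 0, 0, -30, 0]]]'

```text
time: 54.63
tool_pos: [0.4977, -0.0065, 0.046]
ee_rot: [-180.0, 0.0, -170.6]
contact_force: [-0.2, -0.2, 0.6]
grip_width: 0.0019
gripper_force: 0.0
```

Emit:
drive_tool --deltas '[[[0, 0, 0, 0, 0, 0, 0], [0, 0, 0, 0, 0, 0, 0], [0, 0, 0, 0, 0, 5, 0], [0, 0, 0, 0, 0, 12, 0], [0, 0, 0, 0, 0, 18, 0], [0, 0, 0, 0, 0, 22, 0], [0, 0, 0, 0, 0, 24, 0], [0, 0, 0, 0, 0, 26, 0], [0, 0, 0, 0, 0, 27, 0], [0, 0, 0, 0, 0, 28, 0]]]'

```text
time: 55.47
tool_pos: [0.4977, -0.0065, 0.018]
ee_rot: [180.0, -0.0, -170.6]
contact_force: [-1.3, -0.4, 2.8]
grip_width: -0.0001
gripper_force: 1.3
```

Emit:
drive_tool --deltas '[[[0, 0, 0, 0, 0, 0.5, 0], [0, 0, 0, 0, 0, 1, 0], [0, 0, 0, 0, 0, 1.5, 0], [0, 0, 0, 0, 0, 2, 0], [0, 0, 0, 0, 0, 2.5, 0], [0, 0, 0, 0, 0, 3, 0], [0, 0, 0, 0, 0, 3.5, 0], [0, 0, 0, 0, 0, 4.6, 0], [0, 0, 0, 0, 0, 4.6, 0], [0, 0, 0, 0, 0, 4.6, 0]]]'

```text
time: 56.3
tool_pos: [0.4979, -0.0065, 0.014]
ee_rot: [-180.0, 0.0, -170.6]
contact_force: [-3.3, -1.0, 17.3]
grip_width: -0.0001
gripper_force: 8.3
```

Emit:
drive_tool --deltas '[[[0, 0, 0, 0, 0, -5, 0], [0, 0, 0, 0, 0, -10, 0], [0, 0, 0, 0, 0, -15, 0], [0, 0, 0, 0, 0, -20, 0], [0, 0, 0, 0, 0, -25, 0], [0, 0, 0, 0, 0, -30.5, 0], [0, 0, 0, 0, 0, -30.5, 0], [0, 0, 0, 0, 0, -30.5, 0], [0, 0, 0, 0, 0, -30.5, 0], [0, 0, 0, 0, 0, -30.5, 0]]]'

```text
time: 57.13
tool_pos: [0.4976, -0.0065, 0.0438]
ee_rot: [180.0, -0.0, -170.6]
contact_force: [0.5, 0.2, 0.2]
grip_width: -0.0
gripper_force: 0.0
```

```bash
python3 - <<'E'
from h import *
s=st(); im,m=shot('wrist','w27'); cartrows(im,'blue'); go([.5817,.0069,.112],129.4)
E
```

```text
t 57.1333 pos [497.6  -6.5  43.8] rot [ 1.7999e+02 -3.0000e-02 -1.7063e+02] q6 -107.0 F [0.5 0.2 0.2] w -0.0 g 0.0
col rows 199 204 [219 221 235 154  66 132 166 190 198 198 180 196 203]
199 (np.int64(228), np.int64(279), np.int64(52))
203 (np.int64(227), np.int64(281), np.int64(55))
207 (np.int64(227), np.int64(280), np.int64(54))
211 (np.int64(227), np.int64(280), np.int64(54))
215 (np.int64(228), np.int64(280), np.int64(53))
219 (np.int64(228), np.int64(280), np.int64(53))
rz 60.0 x -85.2 y -0.5 z -68.2
```

Emit:
drive_tool --deltas '[[[0, 0, 0, 0, 0, -25, 10], [0, 0, 0, 0, 0, -50, 20], [0, 0, -6, 0, 0, -68, 40], [0, 0, -13, -15, 0, -68, 40], [0, 0, -20, -35, 0, -68, 40], [0, 0, -27, -55, 0, -68, 40], [0, 0, -34, -75, -0.5, -68, 40], [0, 0, -41, -85.2, -0.5, -68, 40], [0, 0, -48, -85.2, -0.5, -68, 40], [0, 0, -55, -85.2, -0.5, -68, 40]]]'

```text
time: 58.02
tool_pos: [0.5823, 0.007, 0.1114]
ee_rot: [180.0, -0.0, -115.3]
contact_force: [-0.6, -0.5, -1.1]
grip_width: 0.0399
gripper_force: 0.0
```

Emit:
drive_tool --deltas '[[[0, 0, -5, 0, 0, 0, 40], [0, 0, -5, 0, 0, 0, 40], [0, 0, -5, 0, 0, 5, 40], [0, 0, -5, 0, 0, 10, 40], [0, 0, -5, 0, 0, 15, 40], [0, 0, -5, 0, 0, 20, 40], [0, 0, -5, 0, 0, 25, 40], [0, 0, -5, 0, 0, 25, 40], [0, 0, -5, 0, 0, 25, 40], [0, 0, -5, 0, 0, 25, 40]]]'

```text
time: 58.85
tool_pos: [0.582, 0.0069, 0.087]
ee_rot: [-180.0, 0.0, -110.6]
contact_force: [-0.3, -0.4, 1.1]
grip_width: 0.0401
gripper_force: 0.0
```

```bash
python3 - <<'E'
from h import *
s=st(); im,m=shot('wrist','w28'); ring(im,m,s); go([.5817,.0069,.0624],249.4)
E
```

```text
t 58.85 pos [582.    6.9  87. ] rot [-180.      0.   -110.65] q6 -165.0 F [-0.3 -0.4  1.1] w 40.1 g 0.0
ring px [248 204] [262 264]
210 248 261 -0.78
222 248 261 -0.78
234 248 262 -0.5
246 248 262 -0.5
258 249 261 -0.5
rz -0.0 x 0.1 y 0.3 z 24.8
```

Emit:
drive_tool --deltas '[[[0, 0, 0, 0, 0, 8, 40], [0, 0, 0, 0, 0, 16, 40], [0, 0, 0, 0, 0, 22, 40], [0, 0, 0, 0, 0, 25, 40], [0, 0, 0, 0, 0, 25, 40], [0, 0, 0, 0, 0, 25, 4], [0, 0, 0, 0, 0, 25, 4], [0, 0, 0, 0, 0, 25, 4], [0, 0, 0, 0, 0, 25, 4], [0, 0, 0, 0, 0, 25, 4]]]' --force 70

```text
time: 59.73
tool_pos: [0.5817, 0.007, 0.0624]
ee_rot: [180.0, 0.0, -110.6]
contact_force: [-3.2, 2.3, 7.3]
grip_width: 0.0076
gripper_force: 68.7
```

Emit:
drive_tool --deltas '[[[0, 0, 0, 0, 0, 0, 4], [0, 0, 0, 0, 0, 0, 4], [0, 0, 0, 0, 0, -3, 4], [0, 0, 0, 0, 0, -6, 4], [0, 0, 0, 0, 0, -9, 4], [0, 0, 0, 0, 0, -12, 4], [0, 0, 0, 0, 0, -14, 4], [0, 0, 0, 0, 0, -14, 4], [0, 0, 0, 0, 0, -14, 4], [0, 0, 0, 0, 0, -14, 4]]]'

```text
time: 60.57
tool_pos: [0.5817, 0.007, 0.0758]
ee_rot: [180.0, -0.0, -110.6]
contact_force: [-2.1, 3.3, -7.6]
grip_width: 0.008
gripper_force: 68.1
```

Emit:
drive_tool --deltas '[[[0, 0, 3, 0, 0, 0, 4], [0, 0, 9, 0, 0, 0, 4], [0, 0, 16, 0, 0, 0, 4], [0, 0, 23, 0, 0, 0, 4], [0, 0, 30, 0, 0, 0, 4], [0, 0, 37, 0, 0, 0, 4], [0, 0, 44, 0, 0, 0, 4], [0, 0, 51, 0, 0, 0, 4], [0, 0, 57, 0, 0, 0, 4], [0, 0, 60, 0, 0, 0, 4]]]'

```text
time: 61.4
tool_pos: [0.5814, 0.0072, 0.0757]
ee_rot: [180.0, -0.1, -171.0]
contact_force: [-4.2, 5.7, -7.8]
grip_width: 0.0078
gripper_force: 68.2
```

Emit:
drive_tool --deltas '[[[0, 0, 0, 0, 0, 0, 4], [0, 0, 0, 0, 0, 0, 4], [0, 0, 0, 0, 0, 0, 4], [0, 0, 0, 0, 0, 3, 4], [0, 0, 0, 0, 0, 6, 4], [0, 0, 0, 0, 0, 9, 4], [0, 0, 0, 0, 0, 12, 4], [0, 0, 0, 0, 0, 13.5, 4], [0, 0, 0, 0, 0, 13.5, 4], [0, 0, 0, 0, 0, 13.5, 4]]]'

```text
time: 62.23
tool_pos: [0.5814, 0.0072, 0.0624]
ee_rot: [180.0, -0.1, -170.6]
contact_force: [-4.6, 4.6, -1.8]
grip_width: 0.0077
gripper_force: 68.9
```

Emit:
drive_tool --deltas '[[[0, 0, 0, 0, 0, 0, 40], [0, 0, 0, 0, 0, 0, 40], [0, 0, 0, 0, 0, 0, 40], [0, 0, 0, 0, 0, 0, 40], [0, 0, 0, 0, 0, -15, 40], [0, 0, 0, 0, 0, -40, 40], [0, 0, 0, 0, 0, -60, 40], [0, 0, 0, 0, 0, -60, 40], [0, 0, 0, 0, 0, -60, 40], [0, 0, 0, 0, 0, -60, 40]]]'

```text
time: 63.07
tool_pos: [0.5817, 0.0068, 0.1221]
ee_rot: [-180.0, -0.0, -170.6]
contact_force: [0.2, 0.7, 0.0]
grip_width: 0.0401
gripper_force: 0.0
```

```bash
python3 - <<'E'
from h import *
s=st(); im,m=shot('wrist','w29'); ring(im,m,s); go([.4395,-.366,.1225],192.2)
im,m=shot('side','s4'); carts(im,m,names=['yellow'])
E
```

```text
t 63.0667 pos [581.7   6.8 122.1] rot [-1.8000e+02 -1.0000e-02 -1.7063e+02] q6 -105.0 F [0.2 0.7 0. ] w 40.1 g 0.0
ring px [249 188] [261 238]
194 250 260 -0.48
206 250 260 -0.48
218 250 260 -0.47
230 250 260 -0.47
rz -2.8 x 200.8 y -344.8 z -0.7
yellow [293. 341.] hull 433.3 -370.2 38.3 37.4 10.5 foil (array([ 436.3, -369.6]), array([26.1, 25.8]), 10.2)
```

Emit:
drive_tool --deltas '[[[0, 0, -1, 9, -15, 0, 55], [0, 0, -2, 26, -44, 0, 55], [0, 0, -2.8, 45, -78, 0, 55], [0, 0, -2.8, 65, -112, 0, 55], [0, 0, -2.8, 85, -146, 0, 55], [0, 0, -2.8, 105, -180, 0, 55], [0, 0, -2.8, 125, -214, 0, 55], [0, 0, -2.8, 145, -248, 0, 55], [0, 0, -2.8, 164, -282, 0, 55], [0, 0, -2.8, 182, -312, 0, 55]]]'

```text
time: 64.0
tool_pos: [0.4517, -0.3325, 0.1217]
ee_rot: [180.0, -0.0, -167.9]
contact_force: [0.8, 0.2, 0.7]
grip_width: 0.055
gripper_force: 0.0
```

Emit:
drive_tool --deltas '[[[0, 0, 0, 10, -17, 0, 55], [0, 0, 0, 17, -33.7, 5, 55], [0, 0, 0, 17, -33.7, 20, 55], [0, 0, 0, 17, -33.7, 40, 55], [0, 0, 0, 17, -33.7, 60, 55], [0, 0, 0, 17, -33.7, 75, 55], [0, 0, 0, 17, -33.7, 80, 55], [0, 0, 0, 17, -33.7, 80, 55], [0, 0, 0, 17, -33.7, 80, 55], [0, 0, 0, 17, -33.7, 80, 55]]]'

```text
time: 64.83
tool_pos: [0.444, -0.3674, 0.0432]
ee_rot: [-179.9, 0.0, -167.8]
contact_force: [0.2, -0.6, 0.6]
grip_width: 0.0546
gripper_force: 0.0
```

```bash
python3 - <<'E'
from h import *
s=st(); im,m=shot('wrist','w30'); carts(im,m,names=['yellow'])
go([.4395,-.3662,-.0135],192.2)
E
```

```text
t 64.8333 pos [ 444.  -367.4   43.2] rot [-1.7995e+02  3.0000e-02 -1.6782e+02] q6 -148.0 F [ 0.2 -0.6  0.6] w 54.6 g 0.0
yellow [258. 205.] hull 436.7 -367.0 38.0 35.0 12.2 foil (array([ 438.8, -366.7]), array([30.6, 30.2]), 12.2)
rz -0.0 x 4.2 y 2.2 z 56.9
```

Emit:
drive_tool --deltas '[[[0, 0, 0, 3, 1, 0, 55], [0, 0, 0, 4.7, 1.9, 3, 55], [0, 0, 0, 4.7, 1.9, 13, 55], [0, 0, 0, 4.7, 1.9, 25, 55], [0, 0, 0, 4.7, 1.9, 38, 55], [0, 0, 0, 4.7, 1.9, 50, 55], [0, 0, 0, 4.7, 1.9, 56.7, 55], [0, 0, 0, 4.7, 1.9, 56.7, 55], [0, 0, 0, 4.7, 1.9, 56.7, 30], [0, 0, 0, 4.7, 1.9, 56.7, 30]]]' --force 50

```text
time: 65.72
tool_pos: [0.4388, -0.3664, -0.0137]
ee_rot: [-180.0, 0.0, -167.8]
contact_force: [0.1, 1.2, 1.8]
grip_width: 0.0344
gripper_force: 49.5
```

Emit:
drive_tool --deltas '[[[0, 0, 0, 0, 0, 0, 30], [0, 0, 0, 0, 0, 0, 30], [0, 0, 0, 0, 0, 0, 30], [0, 0, 0, 0, 0, -5, 30], [0, 0, 0, 0, 0, -15, 30], [0, 0, 0, 0, 0, -35, 30], [0, 0, 0, 0, 0, -60, 30], [0, 0, 0, 0, 0, -85, 30], [0, 0, 0, 0, 0, -110, 30], [0, 0, 0, 0, 0, -120, 30]]]'

```text
time: 66.55
tool_pos: [0.4396, -0.3672, 0.1098]
ee_rot: [-179.8, 0.1, -167.8]
contact_force: [1.0, -0.9, -0.0]
grip_width: 0.0345
gripper_force: 50.0
```

```bash
python3 - <<'E'
from h import *
s=st(); im,m=shot('wrist','w31'); carts(im,m,z=s['tool_pos'][2]+.041,names=['yellow'])
s['tool_pos'][:]=[.439,-.3665,.1065]; go([.4983,-.0069,.1065],189.4,s)
E
```

```text
t 66.55 pos [ 439.6 -367.2  109.8] rot [-1.7978e+02  1.3000e-01 -1.6783e+02] q6 -148.0 F [ 1.  -0.9 -0. ] w 34.5 g 50.0
yellow [252. 244.] hull 435.5 -369.1 40.5 34.9 12.3 foil (array([ 438.7, -368.8]), array([30.5, 30.4]), 12.3)
rz 2.8 x -133.8 y 339.0 z -0.0
```

Emit:
drive_tool --deltas '[[[0, 0, 0.5, -6, 16, 0, 30], [0, 0, 1, -18, 46, 0, 30], [0, 0, 1.5, -31, 79, 0, 30], [0, 0, 2, -45, 114, 0, 30], [0, 0, 2.5, -59, 149, 0, 30], [0, 0, 2.8, -73, 184, 0, 30], [0, 0, 2.8, -87, 219, 0, 30], [0, 0, 2.8, -101, 254, 0, 30], [0, 0, 2.8, -114, 289, 0, 30], [0, 0, 2.8, -127, 322, 0, 30]]]'

```text
time: 67.43
tool_pos: [0.4943, -0.0226, 0.1054]
ee_rot: [180.0, -0.0, -170.6]
contact_force: [0.5, -0.1, -1.0]
grip_width: 0.0344
gripper_force: 50.0
```

Emit:
drive_tool --deltas '[[[0, 0, 0, -6, 17, 0, 30], [0, 0, 0, -6, 17, 3, 30], [0, 0, 0, -6, 17, 20, 30], [0, 0, 0, -6, 17, 40, 30], [0, 0, 0, -6, 17, 55, 30], [0, 0, 0, -6, 17, 65, 30], [0, 0, 0, -6, 17, 73, 30], [0, 0, 0, -6, 17, 73, 30], [0, 0, 0, -6, 17, 73, 30], [0, 0, 0, -6, 17, 73, 30]]]'

```text
time: 68.27
tool_pos: [0.4984, -0.0071, 0.0333]
ee_rot: [-180.0, 0.0, -170.6]
contact_force: [0.2, 1.1, -0.8]
grip_width: 0.0348
gripper_force: 50.0
```

```bash
python3 - <<'E'
from h import *
s=st(); im,m=shot('wrist','w32'); fit(im,m,s,'yellow'); carts(im,m,z=s['tool_pos'][2]+.041,names=['yellow'])
go([.4982,-.0066,.0325],189.4)
E
```

```text
t 68.2667 pos [498.4  -7.1  33.3] rot [-1.7999e+02  4.0000e-02 -1.7064e+02] q6 -107.0 F [ 0.2  1.1 -0.8] w 34.8 g 50.0
socket T L R 202.23294082226917 225.05279472153316 285.98764445643627 cart y0 211
cart row 212 225 284 -1.0202195889847303
cart row 215 224 285 -1.0202195889847303
cart row 219 222 286 -1.5202195889847303
sock near [ 18.92  -0.52 -10.69] [ 15.84 -18.91 -10.68] [ 15.83  18.5  -10.69]
cart bottom edge [ 16.24  -0.54 -18.01]
cart bottom edge [ 16.97  -0.55 -20.01]
cart bottom edge [ 17.71  -0.55 -22.01]
yellow [250. 240.] hull 494.1 -8.9 41.0 34.9 9.3 foil (array([498.5,  -7.9]), array([28.2, 28.8]), 9.3)
rz -0.0 x 0.2 y 0.5 z 0.9
```

Emit:
drive_tool --deltas '[[[0, 0, 0, 0.3, 0.5, 2, 30], [0, 0, 0, 0.3, 0.5, 4, 30], [0, 0, 0, 0.3, 0.5, 6, 30], [0, 0, 0, 0.3, 0.5, 8, 30], [0, 0, 0, 0.3, 0.5, 9, 30], [0, 0, 0, 0.3, 0.5, 10, 30], [0, 0, 0, 0.3, 0.5, 11, 30], [0, 0, 0, 0.3, 0.5, 12, 30], [0, 0, 0, 0.3, 0.5, 13, 30], [0, 0, 0, 0.3, 0.5, 13, 30]]]'

```text
time: 69.15
tool_pos: [0.4976, -0.0065, 0.0196]
ee_rot: [180.0, -0.0, -170.6]
contact_force: [0.2, -0.6, -0.7]
grip_width: 0.0342
gripper_force: 50.0
```

Emit:
drive_tool --deltas '[[[0, 0, 0, 0, 0, 0.5, 30], [0, 0, 0, 0, 0, 1, 30], [0, 0, 0, 0, 0, 1.5, 30], [0, 0, 0, 0, 0, 2, 30], [0, 0, 0, 0, 0, 2.5, 30], [0, 0, 0, 0, 0, 3, 30], [0, 0, 0, 0, 0, 3.5, 30], [0, 0, 0, 0, 0, 4, 30], [0, 0, 0, 0, 0, 4, 30], [0, 0, 0, 0, 0, 4, 30]]]'

```text
time: 69.98
tool_pos: [0.4978, -0.0065, 0.0159]
ee_rot: [-180.0, 0.0, -170.6]
contact_force: [-0.3, -0.2, 2.9]
grip_width: 0.0345
gripper_force: 50.5
```

Emit:
drive_tool --deltas '[[[0, 0, 0, 0, 0, 0, 50], [0, 0, 0, 0, 0, 0, 50], [0, 0, 0, 0, 0, 0, 50], [0, 0, 0, 0, 0, 0, 50], [0, 0, 0, 0, 0, -8, 50], [0, 0, 0, 0, 0, -20, 50], [0, 0, 0, 0, 0, -30, 20], [0, 0, 0, 0, 0, -30, 0], [0, 0, 0, 0, 0, -30, 0], [0, 0, 0, 0, 0, -30, 0]]]'

```text
time: 70.82
tool_pos: [0.4976, -0.0065, 0.0457]
ee_rot: [-180.0, 0.0, -170.6]
contact_force: [-0.1, 0.0, 0.1]
grip_width: 0.002
gripper_force: 0.0
```

Emit:
drive_tool --deltas '[[[0, 0, 0, 0, 0, 0, 0], [0, 0, 0, 0, 0, 0, 0], [0, 0, 0, 0, 0, 5, 0], [0, 0, 0, 0, 0, 12, 0], [0, 0, 0, 0, 0, 18, 0], [0, 0, 0, 0, 0, 22, 0], [0, 0, 0, 0, 0, 24, 0], [0, 0, 0, 0, 0, 26, 0], [0, 0, 0, 0, 0, 27, 0], [0, 0, 0, 0, 0, 28, 0]]]'

```text
time: 71.65
tool_pos: [0.4976, -0.0065, 0.0177]
ee_rot: [180.0, -0.0, -170.6]
contact_force: [-0.5, -0.4, 2.3]
grip_width: -0.0
gripper_force: 1.2
```

Emit:
drive_tool --deltas '[[[0, 0, 0, 0, 0, 0.5, 0], [0, 0, 0, 0, 0, 1, 0], [0, 0, 0, 0, 0, 1.5, 0], [0, 0, 0, 0, 0, 2, 0], [0, 0, 0, 0, 0, 2.5, 0], [0, 0, 0, 0, 0, 3, 0], [0, 0, 0, 0, 0, 3.5, 0], [0, 0, 0, 0, 0, 4.5, 0], [0, 0, 0, 0, 0, 4.5, 0], [0, 0, 0, 0, 0, 4.5, 0]]]'

```text
time: 72.48
tool_pos: [0.4977, -0.0066, 0.0139]
ee_rot: [-180.0, 0.0, -170.6]
contact_force: [-4.5, -1.1, 19.6]
grip_width: 0.0002
gripper_force: 10.3
```

Emit:
drive_tool --deltas '[[[0, 0, 0, 0, 0, -5, 0], [0, 0, 0, 0, 0, -10, 0], [0, 0, 0, 0, 0, -15, 0], [0, 0, 0, 0, 0, -20, 0], [0, 0, 0, 0, 0, -25, 0], [0, 0, 0, 0, 0, -30.5, 0], [0, 0, 0, 0, 0, -30.5, 0], [0, 0, 0, 0, 0, -30.5, 0], [0, 0, 0, 0, 0, -30.5, 0], [0, 0, 0, 0, 0, -30.5, 0]]]'

```text
time: 73.32
tool_pos: [0.4975, -0.0065, 0.0436]
ee_rot: [180.0, -0.0, -170.6]
contact_force: [-0.4, -0.1, -0.3]
grip_width: -0.0003
gripper_force: 0.0
```

```bash
python3 - <<'E'
from h import *
s=st(); im,m=shot('wrist','w33'); cartrows(im,'yellow'); go([.5817,.0069,.112],189.4)
E
```

```text
t 73.3167 pos [497.5  -6.5  43.6] rot [ 1.7999e+02 -2.0000e-02 -1.7063e+02] q6 -107.0 F [-0.4 -0.1 -0.3] w -0.3 g 0.0
col rows 199 204 [218 220 230 169 105 178 202 209 216 220 189 198 206]
199 (np.int64(228), np.int64(280), np.int64(53))
203 (np.int64(227), np.int64(281), np.int64(55))
207 (np.int64(227), np.int64(281), np.int64(55))
211 (np.int64(227), np.int64(280), np.int64(54))
215 (np.int64(227), np.int64(280), np.int64(54))
219 (np.int64(227), np.int64(280), np.int64(54))
rz -0.0 x -85.3 y -0.5 z -68.5
```

Emit:
drive_tool --deltas '[[[0, 0, 0, 0, 0, -20, 40], [0, 0, 0, 0, 0, -45, 40], [0, 0, 0, 0, 0, -68, 40], [0, 0, 0, -15, 0, -68, 40], [0, 0, 0, -35, 0, -68, 40], [0, 0, 0, -55, 0, -68, 40], [0, 0, 0, -75, 0, -68, 40], [0, 0, 0, -85.3, 0.2, -68, 40], [0, 0, 0, -85.3, 0.2, -68, 40], [0, 0, 0, -85.3, 0.2, -68, 40]]]'

```text
time: 74.2
tool_pos: [0.5814, 0.0077, 0.1112]
ee_rot: [180.0, -0.1, -170.6]
contact_force: [-0.3, 0.2, -0.7]
grip_width: 0.0403
gripper_force: 0.0
```

Emit:
drive_tool --deltas '[[[0, 0, 0, 0, 0, 10, 40], [0, 0, 0, 0, 0, 20, 40], [0, 0, 0, 0, 0, 30, 40], [0, 0, 0, 0, 0, 40, 40], [0, 0, 0, 0, 0, 47, 40], [0, 0, 0, 0, 0, 49.5, 40], [0, 0, 0, 0, 0, 49.5, 40], [0, 0, 0, 0, 0, 49.5, 40], [0, 0, 0, 0, 0, 49.5, 40], [0, 0, 0, 0, 0, 49.5, 40]]]'

```text
time: 75.03
tool_pos: [0.5821, 0.0076, 0.0627]
ee_rot: [-180.0, 0.0, -170.6]
contact_force: [0.3, -0.3, 0.2]
grip_width: 0.0401
gripper_force: 0.0
```

Emit:
drive_tool --deltas '[[[0, 0, 0, 0, 0, 0, 4], [0, 0, 0, 0, 0, 0, 4], [0, 0, 0, 0, 0, 0, 4], [0, 0, 0, 0, 0, 0, 4], [0, 0, 0, 0, 0, 0, 4], [0, 0, 0, 0, 0, 0, 4], [0, 0, 0, 0, 0, 0, 4], [0, 0, 0, 0, 0, 0, 4], [0, 0, 0, 0, 0, 0, 4], [0, 0, 0, 0, 0, 0, 4]]]' --force 70

```text
time: 75.87
tool_pos: [0.5819, 0.0075, 0.0627]
ee_rot: [-180.0, 0.0, -170.6]
contact_force: [-0.4, -0.6, 6.4]
grip_width: 0.0079
gripper_force: 68.5
```

Emit:
drive_tool --deltas '[[[0, 0, 0, 0, 0, 0, 4], [0, 0, 0, 0, 0, 0, 4], [0, 0, 0, 0, 0, -3, 4], [0, 0, 0, 0, 0, -6, 4], [0, 0, 0, 0, 0, -9, 4], [0, 0, 0, 0, 0, -12, 4], [0, 0, 0, 0, 0, -14, 4], [0, 0, 0, 0, 0, -14, 4], [0, 0, 0, 0, 0, -14, 4], [0, 0, 0, 0, 0, -14, 4]]]'

```text
time: 76.7
tool_pos: [0.5818, 0.0075, 0.0762]
ee_rot: [-180.0, 0.0, -170.6]
contact_force: [3.5, -1.6, -7.6]
grip_width: 0.0076
gripper_force: 68.0
```

Emit:
drive_tool --deltas '[[[0, 0, 3, 0, 0, 0, 4], [0, 0, 9, 0, 0, 0, 4], [0, 0, 16, 0, 0, 0, 4], [0, 0, 23, 0, 0, 0, 4], [0, 0, 30, 0, 0, 0, 4], [0, 0, 37, 0, 0, 0, 4], [0, 0, 44, 0, 0, 0, 4], [0, 0, 51, 0, 0, 0, 4], [0, 0, 57, 0, 0, 0, 4], [0, 0, 60, 0, 0, 0, 4]]]'

```text
time: 77.53
tool_pos: [0.5818, 0.0073, 0.0761]
ee_rot: [-180.0, 0.0, 129.0]
contact_force: [2.3, -3.5, -8.1]
grip_width: 0.0071
gripper_force: 68.1
```

Emit:
drive_tool --deltas '[[[0, 0, 0, 0, 0, 0, 4], [0, 0, 0, 0, 0, 0, 4], [0, 0, 0, 0, 0, 0, 4], [0, 0, 0, 0, 0, 3, 4], [0, 0, 0, 0, 0, 6, 4], [0, 0, 0, 0, 0, 9, 4], [0, 0, 0, 0, 0, 12, 4], [0, 0, 0, 0, 0, 13.7, 4], [0, 0, 0, 0, 0, 13.7, 4], [0, 0, 0, 0, 0, 13.7, 4]]]'

```text
time: 78.37
tool_pos: [0.5818, 0.0074, 0.0627]
ee_rot: [-180.0, 0.0, 129.5]
contact_force: [-0.0, -5.6, 0.9]
grip_width: 0.0076
gripper_force: 69.1
```

Emit:
drive_tool --deltas '[[[0, 0, 0, 0, 0, 0, 40], [0, 0, 0, 0, 0, 0, 40], [0, 0, 0, 0, 0, 0, 40], [0, 0, 0, 0, 0, 0, 40], [0, 0, 0, 0, 0, -15, 40], [0, 0, 0, 0, 0, -40, 40], [0, 0, 0, 0, 0, -60, 40], [0, 0, 0, 0, 0, -60, 40], [0, 0, 0, 0, 0, -60, 40], [0, 0, 0, 0, 0, -60, 40]]]'

```text
time: 79.2
tool_pos: [0.5814, 0.0077, 0.1221]
ee_rot: [-180.0, -0.0, 129.4]
contact_force: [0.5, 0.2, 0.0]
grip_width: 0.0401
gripper_force: 0.0
```

```bash
python3 - <<'E'
from h import *
s=st(); im,m=shot('wrist','w34'); ring(im,m,s)
E
```

```text
t 79.2 pos [581.4   7.7 122.1] rot [-1.7998e+02 -2.0000e-02  1.2938e+02] q6 -45.0 F [0.5 0.2 0. ] w 40.1 g 0.0
ring px [248 189] [260 238]
195 249 259 -0.29
207 249 260 0.04
219 249 260 0.04
231 249 259 -0.32
```

Emit:
drive_tool --deltas '[[[0, 0, 0, 10, 0, -20, 40], [0, 0, 0, 30, 0, -50, 40], [0, 0, 0, 50, 0, -80, 40], [0, 0, 0, 60, 0, -110, 40], [0, 0, 0, 60, 0, -110, 40], [0, 0, 0, 60, 0, -110, 40], [0, 0, 0, 60, 0, -110, 40], [0, 0, 0, 60, 0, -110, 40], [0, 0, 0, 60, 0, -110, 40], [0, 0, 0, 60, 0, -110, 40]]]'

```text
time: 80.08
tool_pos: [0.5434, 0.0537, 0.2315]
ee_rot: [-179.9, -0.1, 129.3]
contact_force: [-0.2, -0.1, 0.3]
grip_width: 0.0401
gripper_force: 0.0
```

```bash
python3 - <<'E'
from h import *
s=st(); w,_=shot('wrist','w35'); sd,_=shot('side','s5')
a=w[100:384,100:440,::-1]; b=cv2.resize(sd[110:250,150:370,::-1],(446,284),interpolation=cv2.INTER_CUBIC)
cv2.imwrite('pics/final.png',np.hstack([a,b]))
E
```

```text
t 80.0833 pos [543.4  53.7 231.5] rot [-1.7992e+02 -7.0000e-02  1.2934e+02] q6 -40.0 F [-0.2 -0.1  0.3] w 40.1 g 0.0
```

View pics/final.png

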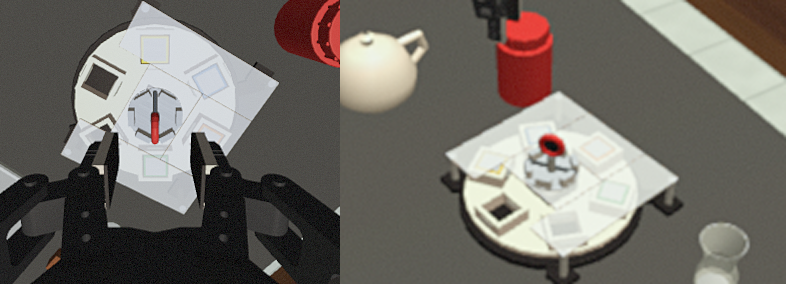

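The final picture shows four filled sockets. An empty one is at the window (left crop, around pixel 100,80), and the ring is down at the same height as after the earlier turns.

```bash
python3 -c "
from plant import manip
print(manip.finish_job())"
```

```text
the job is handed in; nothing more can be done
None
```

I loaded all four cartridges (green, orange, blue, yellow), pressed each flush and turned to the next notch after each. The job is handed in with an empty socket at the window and the ring down in a notch, at about 80 s of the 210 s allowed.

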